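# Check runner-shoe castings for the screw boss and load the drilling jig

## Task

Turn over every cast shoe on the table (the hinged turn-over board is there for this: open its flap, lay the shoes on it face up, swing it over and back) and look into the hollow undersides. Seat each shoe that has the round screw boss hollow side up, flat and square in a pocket of the drilling jig, and lay each one that lacks it flat in the reject tray, also hollow side up so that the fault shows. Finish with the flap laid open flat towards the robot, and leave the other things on the table alone.

Things in the scene. Friction and masses are not known exactly. Their poses are not given: they have to be found in the camera images.
- shoe_a: cast aluminium shell, 66 (x) by 44 (y) by 22 mm high, 140 g: flat closed face (6 mm thick), hollow underside 16 mm deep, 4 mm walls, dark floor. Origin: centre of the open rim; z points to the closed face, up at the start, down once turned over. All look alike from above. Underside HAS the boss: a round stud 20 mm across amid the hollow, ending 2 mm below the rim. May be absent.
- shoe_b: cast aluminium shell, 66 (x) by 44 (y) by 22 mm high, 140 g: flat closed face (6 mm thick), hollow underside 16 mm deep, 4 mm walls, dark floor. Origin: centre of the open rim; z points to the closed face, up at the start, down once turned over. All look alike from above. Underside HAS the boss: a round stud 20 mm across amid the hollow, ending 2 mm below the rim. May be absent.
- shoe_c: cast aluminium shell, 66 (x) by 44 (y) by 22 mm high, 140 g: flat closed face (6 mm thick), hollow underside 16 mm deep, 4 mm walls, dark floor. Origin: centre of the open rim; z points to the closed face, up at the start, down once turned over. All look alike from above. Underside HAS the boss: a round stud 20 mm across amid the hollow, ending 2 mm below the rim. May be absent.
- shoe_d: cast aluminium shell, 66 (x) by 44 (y) by 22 mm high, 140 g: flat closed face (6 mm thick), hollow underside 16 mm deep, 4 mm walls, dark floor. Origin: centre of the open rim; z points to the closed face, up at the start, down once turned over. All look alike from above. Underside LACKS the boss: the hollow is empty. May be absent.
- shoe_e: cast aluminium shell, 66 (x) by 44 (y) by 22 mm high, 140 g: flat closed face (6 mm thick), hollow underside 16 mm deep, 4 mm walls, dark floor. Origin: centre of the open rim; z points to the closed face, up at the start, down once turned over. All look alike from above. Underside LACKS the boss: the hollow is empty. May be absent.
- flap (a joint): angle of the turn-over board's plywood flap: 0 = open, flat on the near (robot) side; 1.57 = upright; 3.0 = fully over, above the bed, at its stop. Starts at 1.8 to 2.7. Stiff hinge: it stays where left and takes 4 to 8 N at the handle. Swung over to 2.8 or more it tips the shoes on it onto the bed, 26 mm below it, and covers them until swung back.
- hinge (a point): middle of the turn-over board's hinge line, 31 mm above the table; y runs along the hinge, x away from the robot (flap side to bed side), z up. The board is fixed to the table, 276 mm long over the two 26 mm wide steel hinge cheeks at its ends, whose tops stand 42 mm above the table; it reaches from x = -96 mm (handle -126) to +104 mm.
- handle (a point): middle of the flap's handle: a round steel bar 12 mm thick, 90 mm long, parallel to the hinge and 120 mm from it, at hinge height when the flap is open; 26 mm clear of the flap's edge. It can be pinched from above at any flap angle with a light grip (about 25 N), fingers closing across it, tool upright throughout.
- flap_face (a point): on the flap's carrying face, 48 mm from the hinge line, mid length: shoes are laid here in a row, face up, long side square to the hinge. y along the hinge, z out of the face (when open: up, 18 mm above the table). Face: 10 to 85 mm from the hinge, 244 mm long; a 20 mm high ledge on its hinge side, a 10 mm rim outside. Three shoes fit, at y = -75, 0, +75 mm.
- bed (a point): centre of the wooden bed's surface beyond the hinge, 18 mm above the table, 55 mm from the hinge line; axes as hinge; 96 mm deep (x) by 274 mm (y), with a 12 mm high rim at its far edge and both ends. Shoes tipped over by the flap land here hollow side up.
- reject_in (a point): centre of the inner floor of the reject tray, an open light-wood tray fixed to the table, outside 190 (x) by 125 (y) by 30 mm high, walls and floor 6 mm.
- pocket0 (a point): centre of the floor of one of three like pockets of the dark steel drilling jig (fixed; pockets in line along x, 78 mm apart; 244 by 64 mm overall): 71 (x) by 49 mm (y), 10 mm deep, floor 8 mm above the table. The middle 46 mm of the long walls are cut down to floor level as finger gaps.
- pocket1 (a point): centre of the floor of one of three like pockets of the dark steel drilling jig (fixed; pockets in line along x, 78 mm apart; 244 by 64 mm overall): 71 (x) by 49 mm (y), 10 mm deep, floor 8 mm above the table. The middle 46 mm of the long walls are cut down to floor level as finger gaps.
- pocket2 (a point): centre of the floor of one of three like pockets of the dark steel drilling jig (fixed; pockets in line along x, 78 mm apart; 244 by 64 mm overall): 71 (x) by 49 mm (y), 10 mm deep, floor 8 mm above the table. The middle 46 mm of the long walls are cut down to floor level as finger gaps.
- brush: hand brush, 160 mm, lying loose on the table; not part of the job, leave it alone
- tin: ink tin, 66 mm across, 75 mm high, lying loose on the table; not part of the job, leave it alone
- oiler: small black bottle, 40 mm across, 90 mm high, lying loose on the table; not part of the job, leave it alone
- furniture: pale wooden spacing block, 100 x 30 x 23 mm, lying loose on the table; not part of the job, leave it alone
- driver: screwdriver, 170 mm, lying loose on the table; not part of the job, leave it alone
- mallet: hammer, 220 mm, lying loose on the table; not part of the job, leave it alone
- stick: steel composing stick, 200 x 45 x 20 mm, lying loose on the table; not part of the job, leave it alone

How it is judged:
By the outcome, as a careful person would: the job done as asked, in the order asked, and still so for the second after the job is handed in, with the robot touching nothing.
Of shoe_a, shoe_b, shoe_c, shoe_d, shoe_e only 2 to 3 are there at a start; the rules pass over those that are not, and their reading is None.
At some moment in a run one of shoe_a, shoe_b, shoe_c, shoe_d, shoe_e may be knocked a few centimetres aside while the robot is not near it.
Once in a run the grip may slacken for a moment while it holds something.
It also fails if it takes over 210 s, if anything falls off the work surface, if the arm or the gripper's body presses on something with over 40 N, if the wrist force passes 120 N, or if a joint passes its speed limit or range.

## Robot

A 6-joint arm with a two-finger parallel gripper is mounted at the origin on the work surface. World frame = base frame: x ahead of the robot, y to its left, z up, the work surface at z = 0. Lengths are in m, angles in rad, forces in N, time in s.
With the tool pointing down it reaches from about 0.375 to 0.975 m from the base axis. Payload 3.8 kg.
Tool frame: the origin (TCP) lies midway between the tips of the shut fingers; the grasp point (between the pads) lies 19 mm behind it; z points along the fingers, y is the direction in which the jaws open and shut (so a half turn about z gives the same grasp; the last joint's range is limited). The gripper opens to 85 mm and grips with 20 to 120 N. Pads are 22 mm wide; open, the fingers measure 114 mm over their backs; the gripper's body (76 mm by 85 mm) begins 54 mm behind the grasp point. The pads swing forward as they close: fully open they stand 13 mm farther back than shut.
Start: joints at [1.099, 0.264, 1.604, -0, 1.274, -0.037], TCP at [0.284, 0.612, 0.195] pointing down, gripper open.
Joint ranges: [-2.63, 2.63], [-0.94, 2.18], [0.31, 2.57], [-1.31, 4.45], [0, 2.66], [-2.55, 2.55]. Speed limits (rad/s): [2.57, 2.57, 3.14, 3.14, 3.14, 3.14].

## Interface

Orientations are given as a rotation vector (axis times angle).
In Python, from workcell import bot gives the robot as it stands.
- The arm moves only by the shell command python3 -m inch 'ROWS' [FORCE]. ROWS is JSON, a list of rows, each an object of numbers: "dx", "dy", "dz": the shift along the tool's x, y, z in m; "ax", "ay", "az": the turn, a rotation vector about the tool's x, y, z in degrees; "fingers": the opening, from -1 (shut) to 1 (fully open). A call has 1 to 20 rows; each row is the pose to reach, as a shift and turn from the pose measured when the call began, along the tool's axes at that moment; what a row does not reach only later rows make up. A row lasts 1/8 s, in which the tool goes at most 62.5 mm and 10.7 degrees, less where a joint would pass 70% of its speed; a pose out of reach is approached as far as the arm can. A call with a gripper value outside its range is refused whole. The fingers move at their own pace and stop on an object; FORCE is the grip in N (left out, the last holds). Time passes only in rows, so rows that repeat a pose let the fingers close. It gives the time, the measured TCP pose, the force and the opening at its end, in the units of the state.
- bot.read_state(): the state, without advancing time (a new reading comes with each control period).
- bot.read_camera(name): name is "side" or "top"; returns (picture, depth): 400x640x3 uint8, blue, green, red; 400x640 float32, m along the optical axis (not along the pixel's ray), 0 where there is no reading.
- bot.get_calibration(name): a dict with "intrinsics" (3x3 intrinsics, pixels), "distortion" ([k1, k2, p1, p2, k3] as OpenCV has them; the pictures are not rectified), "view" (4x4, takes a point from world to camera coordinates). Camera axes: x right, y down, z forward; pixel columns grow to the right and rows downward; lengths in m; the calibration is good to about 2 mm. A picture is of the moment at which its call begins. get_calibration takes no time and is no camera call.
- bot.finish_job(): hands the job in, once; it reports no verdict.
Trained networks look in the newest picture that a camera, given by its name, has taken for a name from the list of things; names that differ only in an ending like _2 or _b are one class to them, and where a whole thing is asked for, a point or a joint stands for the part that bears it (a point fixed in the world has none). Each returns a list of dicts, best first, with "p" (0 to 1); they miss things now and then, are a little off and sometimes report something else, mostly with a low value. They report only what shows in the picture. A call takes as long as a camera call.
- bot.masks_of(camera, thing): "region" (400x640 bool, what is visible of it) and "box" ([left, top, right, bottom] in pixels, round what is visible of it).
The state is a dict: "time": time; "q": joint angles; "joint_vel": joint speeds; "joint_torque": joint torques, N m; "tool_pos": TCP position; "tcp_rot": TCP orientation; "wrist_force": force on the tool from outside, world axes, zero at the start; "torque": the same for the moment, N m; "width": opening from 0.0 (shut) to 1.0 (fully open).
Only numpy, scipy, OpenCV 4.12 (cv2) and the standard library are available. Lean on these libraries where they do the work, as an engineer would, in place of code of your own. Each camera call takes 0.05 s, during which the arm holds its last target. There are 200 camera calls.

## Working session

There is one attempt and no reset: what is moved stays moved. The work goes in short steps, Python scripts to look and compute and a shell command to move; the robot and the scene stay as the last step left them, time stands still between calls to the robot, and variables do not carry over. Pictures are saved under pics/ and viewed, about 12 in all and at most 16, crops included, and the job is handed in when it is done.

```bash
ls; mkdir -p pics
cat > h.py <<'E'
import numpy as np, cv2
from workcell import bot
def px2w(cam,u,v,z):
    c=bot.get_calibration(cam);K=np.array(c["intrinsics"]);V=np.array(c["view"])
    p=cv2.undistortPoints(np.array([[[u,v]]],float),K,np.array(c["distortion"]))[0,0]
    R,t=V[:3,:3],V[:3,3];o=-R.T@t;d=R.T@np.array([p[0],p[1],1])
    return o+d*(z-o[2])/d[2]
def cloud(cam,dep):
    c=bot.get_calibration(cam);K=np.array(c["intrinsics"]);V=np.array(c["view"])
    v,u=np.mgrid[:400,:640];p=cv2.undistortPoints(np.stack([u,v],-1).reshape(-1,1,2).astype(float),K,np.array(c["distortion"])).reshape(400,640,2)
    P=np.dstack([p*dep[...,None],dep]);W=(P-V[:3,3])@V[:3,:3];W[dep<=0]=np.nan
    return W
def w2px(cam,P):
    c=bot.get_calibration(cam);V=np.array(c["view"])
    return cv2.projectPoints(np.array(P,float).reshape(-1,1,3),cv2.Rodrigues(V[:3,:3])[0],V[:3,3],np.array(c["intrinsics"]),np.array(c["distortion"]))[0][:,0]
def shot(cam,name=None):
    im,d=bot.read_camera(cam)
    if name: cv2.imwrite("pics/"+name,im)
    return im,d
E
python3 - <<'E'
from h import *
print(bot.read_state())
for c in("top","side"):
    im,d=shot(c,c+"0.png");k=bot.get_calibration(c);V=np.array(k["view"]);print(c,np.round(-V[:3,:3].T@V[:3,3],3),np.round(V[:3,:3],2).tolist(),k["intrinsics"])
E
```

```text
pics
{'time': 0.0, 'q': array([ 1.09909078e+00,  2.64769730e-01,  1.60538451e+00, -1.49823159e-05,
        1.27368066e+00, -3.68755453e-02]), 'joint_vel': array([ 3.02666240e-04,  7.49361692e-04, -1.93917910e-03, -7.23165402e-04,
        4.47651638e-05, -2.77179470e-05]), 'joint_torque': array([ 1.21938028e-04, -5.15097535e+01, -3.67318797e+01, -1.39286576e-04,
        1.25929451e-02,  1.38718255e-05]), 'tool_pos': array([0.28397075, 0.6114663 , 0.19374526]), 'tcp_rot': array([-0.67753519, -3.06709669,  0.00341391]), 'wrist_force': array([-0.25244287, -0.61073223,  0.38801328]), 'torque': array([0.01670284, 0.05075492, 0.0378774 ]), 'width': 1.0017364882058333}
top [0.382 0.049 1.335] [[0.03, -1.0, 0.0], [-0.99, -0.03, -0.12], [0.12, 0.0, -0.99]] [[394.68788317   0.         323.02412023]
 [  0.         394.68788317 197.17289134]
 [  0.           0.           1.        ]]
side [ 0.166 -0.831  1.113] [[0.91, -0.41, -0.0], [-0.31, -0.68, -0.67], [0.27, 0.61, -0.75]] [[437.37202274   0.         315.38383464]
 [  0.         437.37202274 199.66248477]
 [  0.           0.           1.        ]]
```

View pics/top0.png

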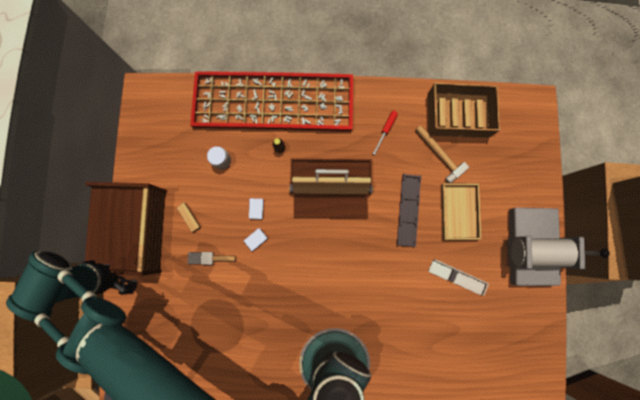

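View pics/side0.png

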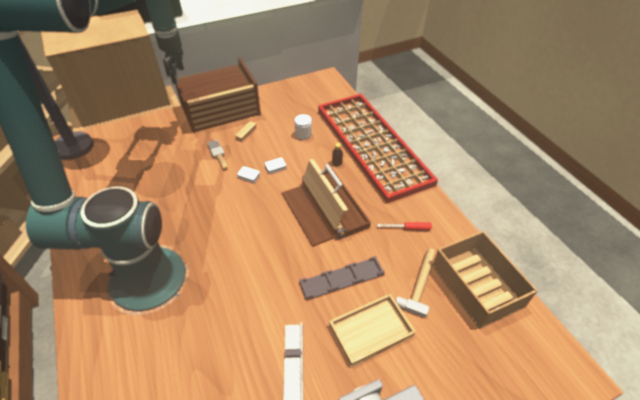

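Run:
```python
from h import *
for c in("top","side"):
    im,d=shot(c);W=cloud(c,d)
    for t in("shoe_a","handle","flap","bed","reject_in","pocket0","tin","brush"):
        for m in bot.masks_of(c,t):
            if m["p"]<.3: continue
            r=m["region"];w=W[r];w=w[~np.isnan(w[:,0])]
            z=np.percentile(w[:,2],[5,50,95]) if len(w) else None
            rr=cv2.minAreaRect(w[:,:2].astype(np.float32)) if len(w) else None
            print(c,t,round(m["p"],2),np.round(m["box"]),r.sum(),np.round(z,3),np.round(np.median(w,0),3),np.round(np.hstack(rr),3))
```

```text
top shoe_a 0.63 [247. 232. 266. 250.] 257 [0.017 0.022 0.027] [0.4   0.271 0.022] [ 0.4    0.272  0.044  0.066 39.021]
top shoe_a 0.59 [246. 199. 262. 215.] 278 [0.011 0.022 0.027] [0.502 0.275 0.022] [0.503 0.278 0.065 0.05  1.009]
top handle 0.62 [294. 170. 369. 195.] 1378 [0.046 0.104 0.15 ] [0.579 0.028 0.104] [0.593 0.027 0.07  0.254 1.452]
top handle 0.59 [424. 258. 489. 296.] 873 [-0.001  0.005  0.021] [ 0.293 -0.407  0.005] [ 2.9300e-01 -4.0700e-01  2.0500e-01  5.0000e-02  6.7203e+01]
top flap 0.89 [293. 170. 371. 194.] 1334 [0.049 0.105 0.15 ] [0.578 0.026 0.105] [0.588 0.028 0.059 0.239 1.452]
top bed 0.89 [291. 158. 375. 218.] 4567 [0.005 0.018 0.122] [0.572 0.027 0.018] [0.584 0.026 0.21  0.273 1.556]
top reject_in 0.64 [437. 183. 483. 243.] 2252 [0.002 0.008 0.031] [ 0.511 -0.419  0.008] [ 0.514 -0.421  0.196  0.144  1.111]
top pocket0 0.73 [399. 174. 422. 248.] 1378 [0.004 0.01  0.021] [ 0.513 -0.239  0.01 ] [ 5.1400e-01 -2.3900e-01  6.7000e-02  2.4000e-01  8.6211e+01]
top tin 0.57 [212. 148. 229. 170.] 376 [0.022 0.073 0.079] [0.665 0.399 0.073] [ 0.68   0.411  0.091  
[... 990 characters left out ...]
 [0.589 0.046 0.22  0.322 0.042]
side bed 0.49 [306. 158. 348. 223.] 1529 [0.022 0.092 0.148] [0.578 0.019 0.092] [ 0.611  0.084  0.367  0.123 82.675]
side reject_in 0.7 [329. 294. 418. 370.] 3616 [0.002 0.007 0.03 ] [ 0.513 -0.416  0.007] [ 0.52  -0.41   0.205  0.141  1.295]
side pocket0 0.77 [298. 256. 385. 299.] 1740 [0.004 0.009 0.019] [ 0.513 -0.24   0.009] [ 5.160e-01 -2.360e-01  7.600e-02  2.450e-01  8.505e+01]
side pocket0 0.36 [304. 158. 347. 231.] 1486 [0.036 0.092 0.148] [0.578 0.021 0.092] [6.1000e-01 7.5000e-02 3.4900e-01 1.2300e-01 8.2675e+01]
side tin 0.62 [298. 115. 312. 139.] 394 [0.004 0.056 0.078] [0.665 0.388 0.056] [6.9000e-01 4.5000e-01 1.7600e-01 6.5000e-02 6.7642e+01]
```

Two shoes seen, at about (0.502,0.275) and (0.400,0.271): top pixels (256,208) and (256,240). The board is at (330,190), its flap just past upright with the handle at (332,175). The jig is at (409,211) and the tray at (461,212). Next I'll zoom in and fit poses.

```bash
cat >> h.py <<'E'
def rect(cam,thing,z,lo,hi,pick=0,near=None):
    """min-area rect (world plane z) of depth points in [lo,hi] within dilated mask"""
    im,d=bot.read_camera(cam);W=cloud(cam,d)
    out=[]
    for m in bot.masks_of(cam,thing):
        if m["p"]<.3: continue
        r=cv2.dilate(m["region"].astype(np.uint8),np.ones((5,5)))>0
        r&=(W[...,2]>lo)&(W[...,2]<hi)
        cs,_=cv2.findContours(r.astype(np.uint8),0,2)
        if not cs: continue
        q=np.vstack([c for c in cs if cv2.contourArea(c)>20] or cs)[:,0]
        P=np.array([px2w(cam,u,v,z)[:2] for u,v in q],np.float32)
        out.append((m["p"],cv2.minAreaRect(P)))
    return out
E
python3 - <<'E'
from h import *
for c in("top","side"):
    for t,z,lo,hi in(("shoe_a",.022,.014,.035),("pocket0",.018,.004,.03),("reject_in",.03,.02,.045)):
        for p,r in rect(c,t,z,lo,hi): print(c,t,round(p,2),np.round(np.hstack(r),4))
    im,d=shot(c);x,y,w,h=(235,140,260,120) if c=="top" else (230,140,200,240)
    s=3 if c=="top" else 2.5
    cv2.imwrite(f"pics/{c}1.png",cv2.resize(im[y:y+h,x:x+w],None,fx=s,fy=s,interpolation=2))
    # flap plane
    W=cloud(c,d);m=bot.masks_of(c,"flap")[0]["region"];P=W[m];P=P[(P[:,2]>.05)&(P[:,2]<.13)&~np.isnan(P[:,0])]
    for k in range(4):
        A=np.c_[P[:,1:],np.ones(len(P))];s_=np.linalg.lstsq(A,P[:,0],rcond=None)[0];e=P[:,0]-A@s_;P=P[abs(e)<2*e.std()+1e-4]
    print(c,"x= a*y+b*z+c",s_,e.std(),len(P))
    top=W[...,2]>.115;top&=(abs(W[...,0]-.6)<.13)&(abs(W[...,1]-.03)<.1);print("handle pts",np.round([np.nanpercentile(W[top],q,axis=0) for q in(5,50,95)],3).tolist())
E
```

```text
top shoe_a 0.82 [5.02800e-01 2.75400e-01 4.50000e-02 6.55000e-02 8.94783e+01]
top pocket0 0.69 [ 5.15900e-01 -2.40000e-01  7.58000e-02  2.50100e-01  8.53555e+01]
top reject_in 0.97 [ 0.5166 -0.4138  0.1963  0.1301  1.6038]
top x= a*y+b*z+c [-0.02063368  0.345994    0.54330811] 0.0016946155034302344 869
handle pts [[0.582, -0.056, 0.116], [0.593, 0.026, 0.121], [0.615, 0.113, 0.153]]
side shoe_a 0.74 [ 0.4001  0.2703  0.0521  0.0693 41.0653]
side shoe_a 0.49 [5.04300e-01 2.73500e-01 5.43000e-02 6.70000e-02 8.82687e+01]
side shoe_a 0.43 [7.14200e-01 1.98300e-01 3.41000e-02 3.85000e-02 5.71253e+01]
side pocket0 0.71 [ 5.14500e-01 -2.42500e-01  7.88000e-02  2.46100e-01  8.60044e+01]
side reject_in 0.89 [ 0.5174 -0.4174  0.2023  0.129   1.216 ]
side x= a*y+b*z+c [-0.02028287  0.33119758  0.54683247] 0.0016054294079631338 944
handle pts [[0.584, -0.056, 0.116], [0.595, 0.022, 0.121], [0.615, 0.11, 0.152]]
```

View pics/top1.png

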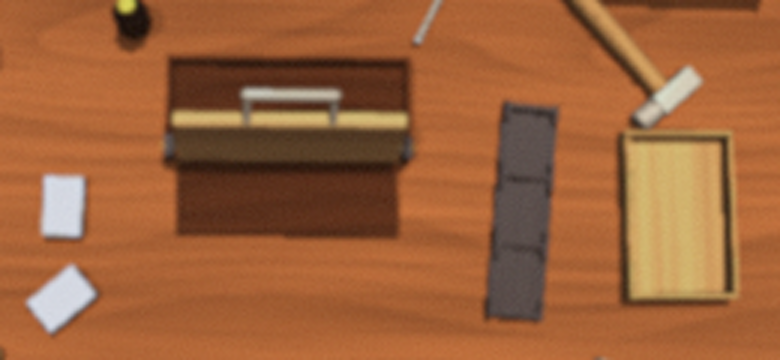

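View pics/side1.png

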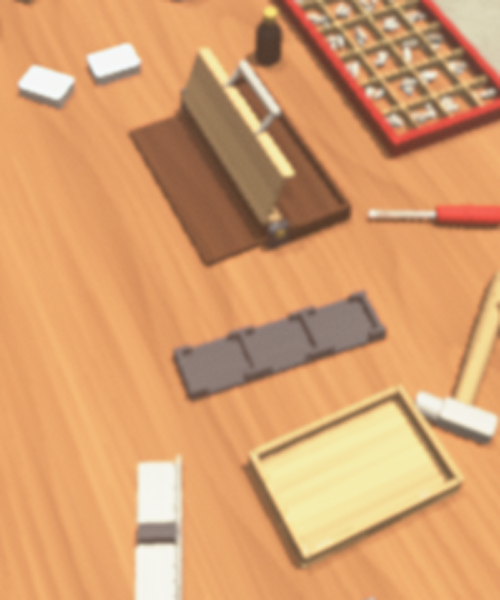

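Both crops agree: the flap leans towards the bed at about 1.9 rad, and its handle is on the far side. Next I'll triangulate the handle and add a helper that works out the moves.

```bash
cat >> h.py <<'E'
from scipy.spatial.transform import Rotation as Ro
def ray(cam,u,v):
    a=px2w(cam,u,v,0);b=px2w(cam,u,v,.3);d=b-a;return a,d/np.linalg.norm(d)
def tri(t,s):
    (a,d),(b,e)=ray("top",*t),ray("side",*s)
    k=np.linalg.lstsq(np.c_[d,-e],b-a,rcond=None)[0];p,q=a+k[0]*d,b+k[1]*e
    return (p+q)/2,np.linalg.norm(p-q)
def go(x,y,z,jaw,s=None):
    """print shift/turn to TCP (x,y,z), jaw axis at angle jaw deg (mod 180) from world x"""
    s=s or bot.read_state();R0=Ro.from_rotvec(s["tcp_rot"]);best=None
    for j in(jaw,jaw+180):
        a=np.radians(j);yv=np.array([np.cos(a),np.sin(a),0]);zv=np.array([0,0,-1.]);Rt=Ro.from_matrix(np.c_[np.cross(yv,zv),yv,zv])
        r=np.degrees((R0.inv()*Rt).as_rotvec())
        if best is None or np.linalg.norm(r)<np.linalg.norm(best): best=r
    d=R0.inv().apply(np.array([x,y,z])-s["tool_pos"])
    print(f"go({x:.3f},{y:.3f},{z:.3f},{jaw}) d",np.round(d,4),"a",np.round(best,1))
E
python3 - <<'E'
from h import *
for t,s in (((316,171),(327.2,166)),((348.3,171.7),(341.2,184)),((331.7,171.3),(333.6,174.8))): print(tri(t,s))
s=bot.read_state();R=Ro.from_rotvec(s["tcp_rot"]).as_matrix();print(np.round(R,3))
print(np.round(w2px("top",[[.579,.027,.031],[.618,.027,.144]]),1),np.round(w2px("side",[[.579,.027,.031],[.618,.027,.144]]),1))
go(.617,.027,.23,1)
E
```

```text
(array([0.61369163, 0.07479101, 0.14300436]), np.float64(0.0024866879987080403))
(array([ 0.61290431, -0.02396824,  0.15390509]), np.float64(0.0038470891092728505))
(array([0.61307858, 0.0267137 , 0.14742305]), np.float64(0.0020948302196810427))
[[-0.907  0.421  0.   ]
 [ 0.421  0.907  0.   ]
 [ 0.     0.    -1.   ]]
[[330.7 187.6]
 [331.7 169.6]] [[322.9 202.9]
 [334.6 175.1]]
go(0.617,0.027,0.230,1) d [-0.5482 -0.3906 -0.0349] a [ 0.  -0.  64.1]
```

```bash
python3 -m inch '[{"dx":-0.27,"dy":-0.19,"dz":-0.04,"az":32,"fingers":-0.1},{"dx":-0.27,"dy":-0.19,"dz":-0.04,"az":32,"fingers":-0.1},{"dx":-0.27,"dy":-0.19,"dz":-0.04,"az":32,"fingers":-0.1},{"dx":-0.548,"dy":-0.391,"dz":-0.04,"az":64,"fingers":-0.1},{"dx":-0.548,"dy":-0.391,"dz":-0.04,"az":64,"fingers":-0.1},{"dx":-0.548,"dy":-0.391,"dz":-0.04,"az":64,"fingers":-0.1},{"dx":-0.548,"dy":-0.391,"dz":-0.04,"az":64,"fingers":-0.1},{"dx":-0.548,"dy":-0.391,"dz":-0.04,"az":64,"fingers":-0.1},{"dx":-0.548,"dy":-0.391,"dz":-0.04,"az":64,"fingers":-0.1},{"dx":-0.548,"dy":-0.391,"dz":-0.04,"az":64,"fingers":-0.1},{"dx":-0.548,"dy":-0.391,"dz":-0.04,"az":64,"fingers":-0.1},{"dx":-0.548,"dy":-0.391,"dz":-0.04,"az":64,"fingers":-0.1},{"dx":-0.548,"dy":-0.391,"dz":-0.04,"az":64,"fingers":-0.1},{"dx":-0.548,"dy":-0.391,"dz":-0.04,"az":64,"fingers":-0.1}]' 25; python3 -c "
from h import *
print(Ro.from_rotvec(bot.read_state()['tcp_rot']).as_matrix().round(3))
go(.614,.027,.133,1)"
```

```text
[[-0.907  0.421  0.   ]
 [ 0.421  0.907  0.   ]
 [ 0.     0.    -1.   ]]
go(0.614,0.027,0.133,1) d [-0.5455 -0.3919  0.0621] a [ 0.  -0.  64.1]invalid input at $[0]: expected keys dx, dy, dz, ax, ay, az, fingers
```

```bash
python3 -m inch '[{"dx":-0.27,"dy":-0.19,"dz":-0.04,"ax":0,"ay":0,"az":32,"fingers":-0.1},{"dx":-0.27,"dy":-0.19,"dz":-0.04,"ax":0,"ay":0,"az":32,"fingers":-0.1},{"dx":-0.27,"dy":-0.19,"dz":-0.04,"ax":0,"ay":0,"az":32,"fingers":-0.1},{"dx":-0.548,"dy":-0.391,"dz":-0.04,"ax":0,"ay":0,"az":64,"fingers":-0.1},{"dx":-0.548,"dy":-0.391,"dz":-0.04,"ax":0,"ay":0,"az":64,"fingers":-0.1},{"dx":-0.548,"dy":-0.391,"dz":-0.04,"ax":0,"ay":0,"az":64,"fingers":-0.1},{"dx":-0.548,"dy":-0.391,"dz":-0.04,"ax":0,"ay":0,"az":64,"fingers":-0.1},{"dx":-0.548,"dy":-0.391,"dz":-0.04,"ax":0,"ay":0,"az":64,"fingers":-0.1},{"dx":-0.548,"dy":-0.391,"dz":-0.04,"ax":0,"ay":0,"az":64,"fingers":-0.1},{"dx":-0.548,"dy":-0.391,"dz":-0.04,"ax":0,"ay":0,"az":64,"fingers":-0.1},{"dx":-0.548,"dy":-0.391,"dz":-0.04,"ax":0,"ay":0,"az":64,"fingers":-0.1},{"dx":-0.548,"dy":-0.391,"dz":-0.04,"ax":0,"ay":0,"az":64,"fingers":-0.1},{"dx":-0.548,"dy":-0.391,"dz":-0.04,"ax":0,"ay":0,"az":64,"fingers":-0.1},{"dx":-0.548,"dy":-0.391,"dz":-0.04,"ax":0,"ay":0,"az":64,"fingers":-0.1}]' 25; python3 -c "
from h import *
print(Ro.from_rotvec(bot.read_state()['tcp_rot']).as_matrix().round(3))
go(.614,.027,.133,1)"
```

```text
time: 3.55
tool_pos: [0.6161, 0.028, 0.235]
tcp_rot: [-2.198, -2.244, 0.0]
wrist_force: [-0.0, -0.7, 0.2]
width: 0.453
[[-0.02  1.   -0.  ]
 [ 1.    0.02  0.  ]
 [ 0.   -0.   -1.  ]]
go(0.614,0.027,0.133,1) d [-0.0009 -0.002   0.102 ] a [-0.  -0.   0.2]
```

```bash
python3 -m inch '[{"dx":-0.001,"dy":-0.002,"dz":0.05,"ax":0,"ay":0,"az":0,"fingers":-0.1},{"dx":-0.001,"dy":-0.002,"dz":0.08,"ax":0,"ay":0,"az":0,"fingers":-0.1},{"dx":-0.001,"dy":-0.002,"dz":0.102,"ax":0,"ay":0,"az":0,"fingers":-0.1},{"dx":-0.001,"dy":-0.002,"dz":0.102,"ax":0,"ay":0,"az":0,"fingers":-0.1},{"dx":-0.001,"dy":-0.002,"dz":0.102,"ax":0,"ay":0,"az":0,"fingers":-1},{"dx":-0.001,"dy":-0.002,"dz":0.102,"ax":0,"ay":0,"az":0,"fingers":-1},{"dx":-0.001,"dy":-0.002,"dz":0.102,"ax":0,"ay":0,"az":0,"fingers":-1},{"dx":-0.001,"dy":-0.002,"dz":0.102,"ax":0,"ay":0,"az":0,"fingers":-1},{"dx":-0.001,"dy":-0.002,"dz":0.102,"ax":0,"ay":0,"az":0,"fingers":-1},{"dx":-0.001,"dy":-0.002,"dz":0.102,"ax":0,"ay":0,"az":0,"fingers":-1}]' 25
python3 - <<'E'
from h import *
h0,zh=.577,.031
for th in (1.9,1.85): 
  r=np.array([[ -.12*np.cos(t), .12*np.sin(t)] for t in np.r_[th,np.arange(1.75,-.01,-.15),0]])
  print(np.round((r-r[0])*1000,1).tolist())
E
```

```text
time: 4.8
tool_pos: [0.614, 0.0269, 0.133]
tcp_rot: [-2.198, -2.243, 0.0]
wrist_force: [-1.2, -0.3, -0.1]
width: -0.001
[[0.0, 0.0], [-17.4, 4.5], [-35.3, 6.4], [-53.3, 5.6], [-70.9, 2.1], [-87.8, -4.0], [-103.6, -12.6], [-118.0, -23.4], [-130.6, -36.2], [-141.1, -50.8], [-149.3, -66.8], [-155.1, -83.9], [-158.2, -101.6], [-158.8, -113.6]]
[[0.0, 0.0], [-11.7, 2.7], [-29.6, 4.6], [-47.5, 3.8], [-65.2, 0.3], [-82.1, -5.8], [-97.9, -14.4], [-112.3, -25.2], [-124.9, -38.0], [-135.4, -52.6], [-143.6, -68.6], [-149.3, -85.7], [-152.5, -103.4], [-153.1, -115.4]]
```

Run:
```python
from h import *
a,_=shot("top");b,_=shot("side")
f=lambda im,x,y:cv2.resize(im[y:y+100,x:x+130],None,fx=3,fy=3,interpolation=2)
cv2.imwrite("pics/h1.png",np.hstack([f(a,270,125),f(b,270,110)]))
```

```text
(no output)
```

View pics/h1.png

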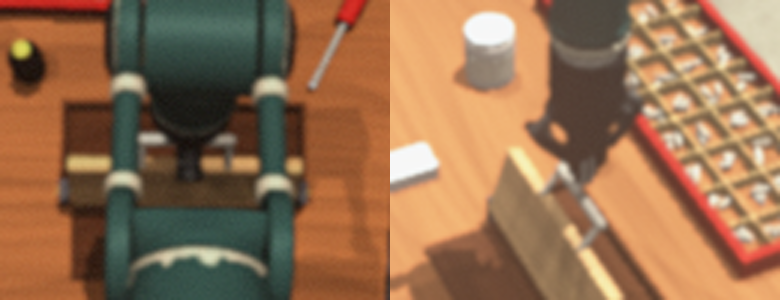

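Run:
```python
from h import *
for c in("top","side"):
    im,d=shot(c);W=cloud(c,d);V=W
    print(c,w2px(c,[[.614,.0269,.133],[.614,.0269,.16]]).round(1).tolist(), px2w(c,*((333,184) if c=="top" else (335,166)),.133).round(3))
    # bar pixels: bright grey, above z .12
    hsv=cv2.cvtColor(im,cv2.COLOR_BGR2HSV)
    m=(W[...,2]>.12)&(W[...,2]<.165)&(hsv[...,1]<70)&(hsv[...,2]>95)&(abs(W[...,0]-.61)<.04)&(abs(W[...,1]-.027)<.06)
    v,u=np.nonzero(m);P=W[m];print(m.sum())
    for q in (0,1): print(np.round(np.percentile(P,[5,25,50,75,95],axis=0)[:,[0,1,2][2*q]],3))
    i=np.argsort(P[:,1]);print(np.c_[u,v,P.round(3)][i][::max(1,len(i)//14)].tolist())
```

```text
top [[331.6, 171.6], [331.8, 169.9]] [0.575 0.022 0.133]
53
[0.598 0.608 0.61  0.613 0.617]
[0.132 0.148 0.15  0.153 0.154]
[[347.0, 172.0, 0.611, -0.02, 0.149], [346.0, 172.0, 0.611, -0.017, 0.148], [346.0, 171.0, 0.613, -0.016, 0.154], [345.0, 173.0, 0.607, -0.014, 0.152], [344.0, 172.0, 0.61, -0.01, 0.154], [343.0, 172.0, 0.611, -0.008, 0.146], [341.0, 172.0, 0.61, -0.001, 0.149], [324.0, 171.0, 0.612, 0.051, 0.151], [323.0, 170.0, 0.615, 0.054, 0.15], [322.0, 171.0, 0.611, 0.057, 0.154], [321.0, 171.0, 0.611, 0.06, 0.153], [320.0, 171.0, 0.611, 0.063, 0.154], [319.0, 172.0, 0.609, 0.066, 0.149], [318.0, 173.0, 0.605, 0.069, 0.15], [318.0, 170.0, 0.615, 0.069, 0.149], [317.0, 177.0, 0.596, 0.072, 0.133], [317.0, 175.0, 0.601, 0.072, 0.139], [317.0, 171.0, 0.61, 0.072, 0.154]]
side [[333.4, 178.0], [333.6, 171.9]] [0.642 0.074 0.133]
110
[0.596 0.607 0.61  0.613 0.616]
[0.128 0.144 0.149 0.151 0.153]
[[341.0, 185.0, 0.615, -0.024, 0.149], [337.0, 189.0, 0.604, -0.02, 0.132], [334.0, 190.0, 0.595, -0.017, 0.129], [338.0, 186.0, 0.608, -0.016, 0.14], [338.0, 183.0, 0.61, -0.013, 0.15], [339.0, 180.0, 0.617, -0.006, 0.153], [338.0, 179.0, 0.616, 0.0, 0.152], [336.0, 178.0, 0.613, 0.008, 0.151], [333.0, 176.0, 0.608, 0.019, 0.152], [333.0, 174.0, 0.613, 0.028, 0.15], [331.0, 171.0, 0.611, 0.039, 0.154], [329.0, 171.0, 0.608, 0.048, 0.147], [327.0, 169.0, 0.607, 0.059, 0.147], [326.0, 167.0, 0.606, 0.065, 0.151], [328.0, 165.0, 0.615, 0.069, 0.152], [322.0, 172.0, 0.596, 0.072, 0.126]]
```

Run:
```python
from h import *
for c in("top","side"):
    im,d=shot(c);W=cloud(c,d)
    m=(im.max(2)<75)&(abs(W[...,0]-.614)<.06)&(abs(W[...,1]-.027)<.05)&(W[...,2]>.1)&(W[...,2]<.3)
    P=W[m];v,u=np.nonzero(m);i=np.argsort(P[:,2]);print(c,len(i));print(np.c_[u,v,P.round(3)][i][:30:2].tolist())
print(bot.read_state())
```

```text
top 124
[[327.0, 185.0, 0.577, 0.04, 0.1], [318.0, 184.0, 0.579, 0.068, 0.102], [345.0, 185.0, 0.578, -0.017, 0.102], [341.0, 185.0, 0.578, -0.004, 0.102], [343.0, 185.0, 0.578, -0.011, 0.104], [323.0, 184.0, 0.579, 0.053, 0.104], [328.0, 184.0, 0.579, 0.037, 0.106], [326.0, 184.0, 0.579, 0.043, 0.106], [321.0, 185.0, 0.575, 0.059, 0.106], [320.0, 184.0, 0.578, 0.062, 0.108], [344.0, 184.0, 0.58, -0.013, 0.108], [343.0, 184.0, 0.58, -0.01, 0.11], [346.0, 184.0, 0.58, -0.02, 0.11], [327.0, 183.0, 0.581, 0.04, 0.114], [318.0, 183.0, 0.58, 0.068, 0.116]]
side 0
[]
{'time': 5.1, 'q': array([ 3.05976554e-03,  1.96745448e-01,  1.80357916e+00,  3.65539664e-04,
        1.14172012e+00, -1.73988730e-02]), 'joint_vel': array([-4.22430301e-04, -1.36758740e-03, -4.49249613e-06, -1.13305075e-03,
        1.68044606e-03, -1.32869236e-03]), 'joint_torque': array([-6.26709530e-03, -4.59919918e+01, -3.49468374e+01,  1.12881229e-03,
        3.45842542e-03, -4.29334511e-05]), 'tool_pos': array([0.61401672, 0.02690648, 0.13296026]), 'tcp_rot': array([-2.19838388e+00, -2.24348481e+00,  1.26688481e-04]), 'wrist_force': array([-0.46477252,  0.32348058,  0.33459615]), 'torque': array([-0.02210449,  0.0197873 , -0.00211965]), 'width': -0.0043895723565943075}
```

```bash
python3 -m inch '[{"dx":0,"dy":0,"dz":-0.04,"ax":0,"ay":0,"az":0,"fingers":-1},{"dx":0,"dy":-0.002,"dz":-0.04,"ax":0,"ay":0,"az":0,"fingers":0},{"dx":0,"dy":-0.002,"dz":-0.04,"ax":0,"ay":0,"az":0,"fingers":0},{"dx":0,"dy":-0.002,"dz":-0.04,"ax":0,"ay":0,"az":0,"fingers":0},{"dx":0,"dy":-0.002,"dz":-0.04,"ax":0,"ay":0,"az":0,"fingers":0}]' 25
python3 - <<'E'
from h import *
b,_=shot("side");a,_=shot("top");f=lambda im,x,y:cv2.resize(im[y:y+80,x:x+100],None,fx=4,fy=4,interpolation=2)
cv2.imwrite("pics/h2.png",np.hstack([f(a,285,135),f(b,285,125)]))
E
```

```text
time: 5.72
tool_pos: [0.6113, 0.0269, 0.1717]
tcp_rot: [-2.197, -2.242, 0.002]
wrist_force: [0.6, -0.1, -0.2]
width: 0.499
```

View pics/h2.png

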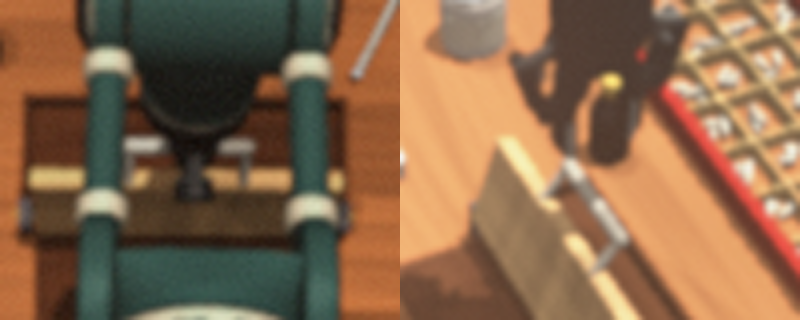

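Run:
```python
from h import *
P=[[.590,.027,.178],[.632,.027,.178],[.611,.027,.172],[.611,.027,.147]]
for c in("top","side"): print(c,w2px(c,P).round(1).tolist())
im,d=bot.read_camera("side");W=cloud("side",d)
for v in range(140,180,4): print(v,[(u,im[v,u].tolist(),W[v,u].round(3).tolist()) for u in range(324,346,4)])
```

```text
top [[331.8, 176.6], [332.1, 162.8], [331.9, 170.1], [331.7, 171.7]]
side [[326.7, 169.9], [339.1, 166.0], [332.9, 169.4], [332.6, 175.1]]
140 [(324, [58, 75, 105], [0.574, 0.017, 0.31]), (328, [52, 63, 84], [0.586, 0.016, 0.307]), (332, [52, 63, 81], [0.595, 0.008, 0.31]), (336, [52, 62, 82], [0.61, 0.013, 0.301]), (340, [51, 62, 81], [0.625, 0.017, 0.293]), (344, [54, 65, 102], [0.633, 0.008, 0.296])]
144 [(324, [59, 76, 104], [0.583, 0.035, 0.278]), (328, [51, 63, 84], [0.587, 0.017, 0.291]), (332, [56, 69, 94], [0.596, 0.01, 0.293]), (336, [108, 198, 232], [0.713, 0.207, 0.095]), (340, [67, 108, 129], [0.635, 0.034, 0.26]), (344, [53, 62, 82], [0.635, 0.009, 0.28])]
148 [(324, [56, 67, 89], [0.582, 0.032, 0.266]), (328, [51, 63, 84], [0.586, 0.013, 0.279]), (332, [82, 119, 176], [0.742, 0.293, -0.003]), (336, [61, 94, 123], [0.711, 0.203, 0.08]), (340, [49, 63, 82], [0.635, 0.032, 0.246]), (344, [54, 65, 82], [0.641, 0.019, 0.254])]
152 [(324, [53, 64, 86], [0.577, 0.021, 0.261]), (328, [60, 78, 107], [0.586, 0.012, 0.265]), (332, [77, 112, 163], [0.705, 0.219, 0.051]), (336, [55
[... 1086 characters left out ...]
 (336, [99, 150, 221], [0.706, 0.185, 0.0]), (340, [94, 144, 214], [0.718, 0.177, 0.002]), (344, [101, 154, 224], [0.731, 0.172, 0.002])]
172 [(324, [74, 87, 110], [0.647, 0.164, 0.023]), (328, [72, 89, 115], [nan, nan, nan]), (332, [119, 133, 149], [0.613, 0.036, 0.151]), (336, [105, 161, 231], [0.695, 0.163, 0.004]), (340, [106, 162, 230], [0.709, 0.159, 0.001]), (344, [103, 157, 227], [0.722, 0.154, 0.001])]
176 [(324, [127, 178, 222], [0.598, 0.062, 0.116]), (328, [68, 97, 146], [0.654, 0.146, 0.016]), (332, [115, 132, 151], [0.606, 0.021, 0.151]), (336, [163, 187, 212], [0.616, 0.015, 0.152]), (340, [109, 167, 235], [0.701, 0.143, -0.001]), (344, [104, 160, 228], [0.713, 0.135, 0.002])]
```

The side depth shows the fingertips ending at about z 0.215 while the reported TCP is 0.172, so the fingers closed above the bar. I'll go lower in steps and check the force.

```bash
python3 -m inch '[{"dx":0,"dy":0,"dz":0.02,"ax":0,"ay":0,"az":0,"fingers":0},{"dx":0,"dy":0,"dz":0.035,"ax":0,"ay":0,"az":0,"fingers":0},{"dx":0,"dy":0,"dz":0.045,"ax":0,"ay":0,"az":0,"fingers":0},{"dx":0,"dy":0,"dz":0.055,"ax":0,"ay":0,"az":0,"fingers":0},{"dx":0,"dy":0,"dz":0.065,"ax":0,"ay":0,"az":0,"fingers":0},{"dx":0,"dy":0,"dz":0.065,"ax":0,"ay":0,"az":0,"fingers":0}]' 25
python3 - <<'E'
from h import *
im,d=bot.read_camera("side");W=cloud("side",d)
m=(abs(W[...,0]-.611)<.07)&(abs(W[...,1]-.022)<.025)&(W[...,2]>.1)&(im.max(2)<110)
P=W[m];v,u=np.nonzero(m)
for uu in range(322,346,2):
    k=u==uu
    if k.any(): i=np.argmax(v*k); print(uu,v[i],P[i].round(3))
E
```

```text
time: 6.62
tool_pos: [0.6109, 0.0269, 0.1062]
tcp_rot: [-2.197, -2.242, 0.003]
wrist_force: [-0.9, 0.1, 0.9]
width: 0.498
322 174 [0.577 0.032 0.161]
324 177 [0.577 0.019 0.16 ]
326 178 [0.584 0.019 0.152]
328 166 [0.585 0.008 0.213]
330 165 [0.592 0.01  0.212]
332 162 [0.598 0.01  0.222]
334 160 [0.608 0.017 0.221]
336 160 [0.615 0.016 0.219]
338 166 [0.634 0.037 0.169]
340 173 [0.634 0.021 0.152]
342 170 [0.637 0.016 0.169]
344 164 [0.642 0.015 0.193]
```

```bash
python3 -m inch '[{"dx":0,"dy":0,"dz":0.01,"ax":0,"ay":0,"az":0,"fingers":0},{"dx":0,"dy":0,"dz":0.019,"ax":0,"ay":0,"az":0,"fingers":0},{"dx":0,"dy":0,"dz":0.019,"ax":0,"ay":0,"az":0,"fingers":-1},{"dx":0,"dy":0,"dz":0.019,"ax":0,"ay":0,"az":0,"fingers":-1},{"dx":0,"dy":0,"dz":0.019,"ax":0,"ay":0,"az":0,"fingers":-1},{"dx":0,"dy":0,"dz":0.019,"ax":0,"ay":0,"az":0,"fingers":-1},{"dx":0,"dy":0,"dz":0.019,"ax":0,"ay":0,"az":0,"fingers":-1}]' 25
```

```text
time: 7.55
tool_pos: [0.6117, 0.0269, 0.0879]
tcp_rot: [-2.198, -2.243, 0.001]
wrist_force: [3.3, -0.0, -3.7]
width: 0.129
```

```bash
python3 -m inch '[{"dx":0,"dy":-0.0145,"dz":-0.0036,"ax":0,"ay":0,"az":0,"fingers":-1},{"dx":0,"dy":-0.0325,"dz":-0.0055,"ax":0,"ay":0,"az":0,"fingers":-1},{"dx":0,"dy":-0.0325,"dz":-0.0055,"ax":0,"ay":0,"az":0,"fingers":-1},{"dx":0,"dy":-0.0325,"dz":-0.0055,"ax":0,"ay":0,"az":0,"fingers":-1}]' 25; python3 -m inch '[{"dx":0,"dy":-0.018,"dz":0.001,"ax":0,"ay":0,"az":0,"fingers":-1},{"dx":0,"dy":-0.036,"dz":0.004,"ax":0,"ay":0,"az":0,"fingers":-1},{"dx":0,"dy":-0.036,"dz":0.004,"ax":0,"ay":0,"az":0,"fingers":-1}]' 25
python3 - <<'E'
from h import *
for c in("top","side"):
    im,d=shot(c);W=cloud(c,d);m=bot.masks_of(c,"flap")[0]["region"];P=W[m];P=P[(P[:,2]>.05)&(P[:,2]<.13)&(abs(P[:,0]-.56)<.05)]
    for k in range(4):
        A=np.c_[P[:,1:],np.ones(len(P))];s_=np.linalg.lstsq(A,P[:,0],rcond=None)[0];e=P[:,0]-A@s_;P=P[abs(e)<2*e.std()+1e-4]
    print(c,"x= a*y+b*z+c",s_,e.std(),len(P))
E
```

```text
time: 8.05
tool_pos: [0.5788, 0.0263, 0.0946]
tcp_rot: [-2.197, -2.243, 0.002]
wrist_force: [-3.3, 0.2, 6.7]
width: 0.13
time: 8.43
tool_pos: [0.5425, 0.0255, 0.0915]
tcp_rot: [-2.197, -2.243, 0.002]
wrist_force: [-2.3, 0.8, 6.4]
width: 0.129
top x= a*y+b*z+c [-0.02226985  0.53489497  0.47988536] 0.004130604217202066 131
side x= a*y+b*z+c [-0.03440062 -0.15454127  0.55713434] 0.0037418822440496596 251
```

```bash
python3 -m inch '[{"dx":0,"dy":-0.017,"dz":0.006,"ax":0,"ay":0,"az":0,"fingers":-1},{"dx":0,"dy":-0.033,"dz":0.015,"ax":0,"ay":0,"az":0,"fingers":-1},{"dx":0,"dy":-0.047,"dz":0.025,"ax":0,"ay":0,"az":0,"fingers":-1},{"dx":0,"dy":-0.060,"dz":0.038,"ax":0,"ay":0,"az":0,"fingers":-1},{"dx":0,"dy":-0.060,"dz":0.038,"ax":0,"ay":0,"az":0,"fingers":-1}]' 25;  python3 -m inch '[{"dx":0,"dy":-0.010,"dz":0.015,"ax":0,"ay":0,"az":0,"fingers":-1},{"dx":0,"dy":-0.018,"dz":0.031,"ax":0,"ay":0,"az":0,"fingers":-1},{"dx":0,"dy":-0.018,"dz":0.031,"ax":0,"ay":0,"az":0,"fingers":-1}]' 25; python3 -m inch '[{"dx":0,"dy":-0.006,"dz":0.017,"ax":0,"ay":0,"az":0,"fingers":-1},{"dx":0,"dy":-0.008,"dz":0.03,"ax":0,"ay":0,"az":0,"fingers":-1},{"dx":0,"dy":-0.008,"dz":0.03,"ax":0,"ay":0,"az":0,"fingers":-1}]' 25
```

```text
time: 9.25
tool_pos: [0.4814, 0.0244, 0.0515]
tcp_rot: [-2.196, -2.241, 0.004]
wrist_force: [6.6, 0.4, -9.0]
width: 0.134
time: 9.62
tool_pos: [0.4631, 0.024, 0.0184]
tcp_rot: [-2.197, -2.242, 0.003]
wrist_force: [9.4, -0.4, -6.8]
width: 0.126
time: 10.0
tool_pos: [0.4567, 0.0238, -0.0126]
tcp_rot: [2.199, 2.244, 0.001]
wrist_force: [9.6, 0.7, -3.5]
width: 0.129
```

```bash
python3 -m inch '[{"dx":0,"dy":0.001,"dz":0.008,"ax":0,"ay":0,"az":0,"fingers":-1},{"dx":0,"dy":0.002,"dz":0.014,"ax":0,"ay":0,"az":0,"fingers":-1},{"dx":0,"dy":0.002,"dz":0.018,"ax":0,"ay":0,"az":0,"fingers":-1},{"dx":0,"dy":0.002,"dz":0.018,"ax":0,"ay":0,"az":0,"fingers":-1}]' 25
```

```text
time: 10.5
tool_pos: [0.4563, 0.0238, -0.0301]
tcp_rot: [-2.196, -2.241, 0.005]
wrist_force: [-6.9, -1.0, 24.4]
width: 0.131
```

```bash
python3 -m inch '[{"dx":0,"dy":0,"dz":-0.001,"ax":0,"ay":0,"az":0,"fingers":-0.5},{"dx":0,"dy":0,"dz":-0.001,"ax":0,"ay":0,"az":0,"fingers":-0.5},{"dx":0,"dy":0,"dz":-0.04,"ax":0,"ay":0,"az":0,"fingers":-0.5},{"dx":0,"dy":0,"dz":-0.1,"ax":0,"ay":0,"az":0,"fingers":-0.5},{"dx":0.2,"dy":-0.03,"dz":-0.18,"ax":0,"ay":0,"az":-45,"fingers":1},{"dx":0.2,"dy":-0.03,"dz":-0.18,"ax":0,"ay":0,"az":-45,"fingers":1},{"dx":0.3,"dy":-0.06,"dz":-0.18,"ax":0,"ay":0,"az":-45,"fingers":1},{"dx":0.4,"dy":-0.06,"dz":-0.18,"ax":0,"ay":0,"az":-90,"fingers":1},{"dx":0.4,"dy":-0.06,"dz":-0.18,"ax":0,"ay":0,"az":-90,"fingers":1},{"dx":0.4,"dy":-0.06,"dz":-0.18,"ax":0,"ay":0,"az":-90,"fingers":1},{"dx":0.4,"dy":-0.06,"dz":-0.18,"ax":0,"ay":0,"az":-90,"fingers":1}]' 25
python3 - <<'E'
from h import *
for c in("top","side"):
    for t,z,lo,hi in(("shoe_a",.022,.014,.035),("handle",.031,.02,.045),("bed",.02,.008,.05)):
        for p,r in rect(c,t,z,lo,hi): print(c,t,round(p,2),np.round(np.hstack(r),4))
a,_=shot("top");b,_=shot("side")
f=lambda im,x,y,w,h,s:cv2.resize(im[y:y+h,x:x+w],None,fx=s,fy=s,interpolation=2)
cv2.imwrite("pics/o1.png",np.hstack([f(a,235,145,150,120,2.6),f(b,225,140,150,120,2.6)]))
E
```

```text
time: 11.88
tool_pos: [0.3874, 0.4244, 0.1489]
tcp_rot: [-0.36, -3.115, 0.003]
wrist_force: [0.7, -0.5, -0.2]
width: 1.004
top shoe_a 0.77 [5.0280e-01 2.7540e-01 4.5000e-02 6.5800e-02 8.9081e+01]
top shoe_a 0.69 [4.67700e-01 5.04900e-01 1.00600e-01 3.35000e-02 3.72975e+01]
top shoe_a 0.63 [ 0.401   0.2725  0.0455  0.0665 38.708 ]
top handle 0.6 [0.5177 0.0257 0.1202 0.2506 1.6288]
top bed 0.95 [0.5655 0.0271 0.2335 0.2798 0.4006]
side shoe_a 0.6 [ 0.4013  0.2702  0.051   0.0706 41.6223]
side shoe_a 0.58 [0.5042 0.2729 0.0679 0.0538 0.4105]
side handle 0.8 [5.22300e-01 2.46000e-02 2.70700e-01 1.27800e-01 8.98418e+01]
side bed 0.72 [0.5719 0.033  0.2284 0.3039 1.0737]
```

View pics/o1.png

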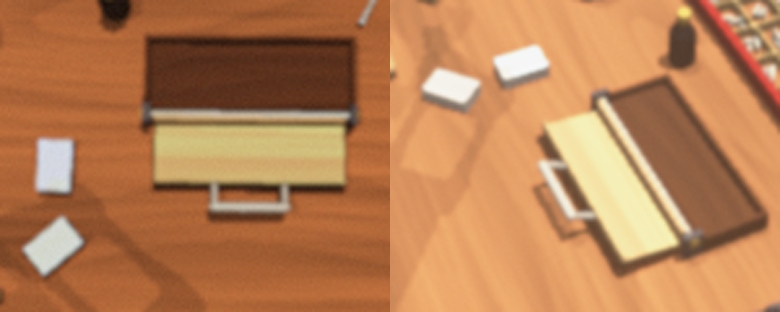

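The flap is open and flat, in the top image rows 193–215. The shoes are where they were at the start. Next I'll pick up shoe A.

```bash
python3 -c "
from h import *
go(.503,.2745,.06,89)"
```

```text
go(0.503,0.275,0.060,89) d [-0.1458 -0.1163  0.0899] a [ -0.   -0.3 -12.7]
```

```bash
python3 -m inch '[{"dx":-0.05,"dy":-0.04,"dz":0.02,"ax":0,"ay":0,"az":-8,"fingers":1},{"dx":-0.1,"dy":-0.08,"dz":0.05,"ax":0,"ay":-0.2,"az":-12.7,"fingers":1},{"dx":-0.146,"dy":-0.116,"dz":0.09,"ax":0,"ay":-0.3,"az":-12.7,"fingers":1},{"dx":-0.146,"dy":-0.116,"dz":0.09,"ax":0,"ay":-0.3,"az":-12.7,"fingers":1},{"dx":-0.146,"dy":-0.116,"dz":0.09,"ax":0,"ay":-0.3,"az":-12.7,"fingers":1}]' 50
python3 - <<'E'
from h import *
go(.503,.2745,-.02,89)
for c in("side",):
    im,d=bot.read_camera(c);W=cloud(c,d)
    m=(abs(W[...,0]-.503)<.06)&(abs(W[...,1]-.2745)<.075)&(W[...,2]>.03)&(W[...,2]<.3)&(im.max(2)<120)
    P=W[m];print(np.round(np.sort(P[:,2])[:12],3));k=P[:,2]<P[:,2].min()+.02;print(P[k].round(3)[:10].tolist(),np.median(P[k],0).round(3))
    for p,r in rect(c,"shoe_a",.022,.014,.035): print(p,np.round(np.hstack(r),4))
E
```

```text
time: 13.2
tool_pos: [0.5029, 0.2738, 0.059]
tcp_rot: [-0.031, -3.14, 0.001]
wrist_force: [0.3, 1.0, 0.4]
width: 1.004
go(0.503,0.275,-0.020,89) d [-0.0001  0.0008  0.079 ] a [-0.  -0.1 -0.1]
[0.116 0.117 0.118 0.118 0.119 0.119 0.12  0.122 0.122 0.125 0.125 0.126]
[[0.5, 0.319, 0.133], [0.503, 0.318, 0.133], [0.495, 0.315, 0.133], [0.499, 0.319, 0.129], [0.502, 0.317, 0.129], [0.499, 0.319, 0.125], [0.501, 0.312, 0.129], [0.498, 0.318, 0.122], [0.503, 0.322, 0.116], [0.503, 0.311, 0.125]] [0.501 0.225 0.127]
0.74 [ 0.3998  0.2696  0.0535  0.07   41.0653]
0.6 [0.5044 0.2722 0.0675 0.0553 0.4105]
```

```bash
python3 -m inch '[{"dx":0,"dy":0.001,"dz":0.05,"ax":0,"ay":0,"az":0,"fingers":1},{"dx":0,"dy":0.001,"dz":0.08,"ax":0,"ay":0,"az":0,"fingers":1},{"dx":0,"dy":0.001,"dz":0.097,"ax":0,"ay":0,"az":0,"fingers":1},{"dx":0,"dy":0.001,"dz":0.097,"ax":0,"ay":0,"az":0,"fingers":1},{"dx":0,"dy":0.001,"dz":0.097,"ax":0,"ay":0,"az":0,"fingers":-1},{"dx":0,"dy":0.001,"dz":0.097,"ax":0,"ay":0,"az":0,"fingers":-1},{"dx":0,"dy":0.001,"dz":0.097,"ax":0,"ay":0,"az":0,"fingers":-1},{"dx":0,"dy":0.001,"dz":0.097,"ax":0,"ay":0,"az":0,"fingers":-1},{"dx":0,"dy":0.001,"dz":0.097,"ax":0,"ay":0,"az":0,"fingers":-1}]' 60;  python3 -c "
from h import *
go(.527,.101,.06,91.2);go(.527,.101,.0,91.2)"
```

```text
time: 14.48
tool_pos: [0.5055, 0.2783, -0.0339]
tcp_rot: [0.026, 3.136, 0.005]
wrist_force: [-0.5, -0.1, 6.9]
width: 0.5
go(0.527,0.101,0.060,91.2) d [-0.0249 -0.1766 -0.0943] a [ 0.2  0.3 -2.2]
go(0.527,0.101,0.000,91.2) d [-0.0246 -0.1768 -0.0343] a [ 0.2  0.3 -2.2]
```

```bash
python3 -m inch '[{"dx":0,"dy":0,"dz":-0.04,"ax":0.2,"ay":0.3,"az":0,"fingers":-1},{"dx":0,"dy":0,"dz":-0.08,"ax":0.2,"ay":0.3,"az":0,"fingers":-1},{"dx":-0.013,"dy":-0.05,"dz":-0.08,"ax":0.2,"ay":0.3,"az":-2.2,"fingers":-1},{"dx":-0.026,"dy":-0.1,"dz":-0.08,"ax":0.2,"ay":0.3,"az":-2.2,"fingers":-1},{"dx":-0.026,"dy":-0.15,"dz":-0.08,"ax":0.2,"ay":0.3,"az":-2.2,"fingers":-1},{"dx":-0.026,"dy":-0.177,"dz":-0.08,"ax":0.2,"ay":0.3,"az":-2.2,"fingers":-1},{"dx":-0.026,"dy":-0.177,"dz":-0.08,"ax":0.2,"ay":0.3,"az":-2.2,"fingers":-1},{"dx":-0.026,"dy":-0.177,"dz":-0.08,"ax":0.2,"ay":0.3,"az":-2.2,"fingers":-1}]' 60
python3 - <<'E'
from h import *
s=bot.read_state();print(s["width"],s["tool_pos"])
for c in("side","top"):
    im,d=bot.read_camera(c);W=cloud(c,d)
    m=(abs(W[...,0]-.527)<.06)&(abs(W[...,1]-.101)<.04)&(W[...,2]>.035)&(W[...,2]<.1)&(im.min(2)>110)
    P=W[m];print(c,m.sum(),P.min(0).round(3) if len(P) else 0,P.max(0).round(3) if len(P) else 0,np.median(P,0).round(3))
    for q in bot.masks_of(c,"shoe_a")[:4]:
        w=W[q["region"]];print(round(q["p"],2),q["box"],np.nanmin(w,0).round(3),np.nanmax(w,0).round(3))
    cv2.imwrite(f"pics/c_{c}.png",im)
E
```

```text
time: 15.48
tool_pos: [0.5282, 0.101, 0.0458]
tcp_rot: [-0.033, 3.141, -0.0]
wrist_force: [-0.6, 0.3, -1.0]
width: 0.506
0.5060359967824568 [0.52816364 0.10098286 0.0458151 ]
side 78 [0.468 0.061 0.035] [0.578 0.123 0.1  ] [0.555 0.083 0.062]
0.7 [236.4, 164.9, 259.9, 184.1] [ 0.364  0.238 -0.005] [0.439 0.311 0.03 ]
0.6 [290.9, 171.4, 310.7, 191.2] [ 0.494  0.071 -0.002] [0.557 0.187 0.119]
top 6 [0.469 0.066 0.035] [0.499 0.116 0.1  ] [0.474 0.069 0.039]
0.7 [247.1, 232.8, 263.9, 248.7] [ 0.368  0.236 -0.004] [0.431 0.304 0.031]
0.63 [301.2, 207.9, 312.9, 210.2] [0.494 0.079 0.084] [0.502 0.113 0.105]
```

```bash
python3 -m inch '[{"dx":0,"dy":0,"dz":0.03,"ax":0,"ay":0,"az":0,"fingers":-1},{"dx":0,"dy":0,"dz":0.045,"ax":0,"ay":0,"az":0,"fingers":-1},{"dx":0,"dy":0,"dz":0.054,"ax":0,"ay":0,"az":0,"fingers":-1},{"dx":0,"dy":0,"dz":0.06,"ax":0,"ay":0,"az":0,"fingers":-1},{"dx":0,"dy":0,"dz":0.06,"ax":0,"ay":0,"az":0,"fingers":-1}]' 60; python3 -c "
from h import *
s=bot.read_state();print(s['wrist_force'],s['width'])"
```

```text
time: 16.3
tool_pos: [0.5285, 0.1017, -0.0142]
tcp_rot: [-0.037, 3.141, -0.001]
wrist_force: [0.2, 0.2, -0.4]
width: 0.502
[ 0.1875999   0.23228501 -0.39534259] 0.5016804119351433
```

```bash
python3 -m inch '[{"dx":0,"dy":0,"dz":0.002,"ax":0,"ay":0,"az":0,"fingers":-1},{"dx":0,"dy":0,"dz":0.004,"ax":0,"ay":0,"az":0,"fingers":-1},{"dx":0,"dy":0,"dz":0.004,"ax":0,"ay":0,"az":0,"fingers":-1}]' 60; python3 -m inch '[{"dx":0,"dy":0,"dz":0,"ax":0,"ay":0,"az":0,"fingers":0.4},{"dx":0,"dy":0,"dz":0,"ax":0,"ay":0,"az":0,"fingers":0.4},{"dx":0,"dy":0,"dz":0,"ax":0,"ay":0,"az":0,"fingers":0.4},{"dx":0,"dy":0,"dz":-0.05,"ax":0,"ay":0,"az":0,"fingers":0.4},{"dx":0,"dy":0,"dz":-0.1,"ax":0,"ay":0,"az":0,"fingers":0.4},{"dx":0,"dy":0,"dz":-0.1,"ax":0,"ay":0,"az":0,"fingers":1}]'; python3 -c "
from h import *
go(.4007,.2715,.08,39.5)"
```

```text
time: 16.68
tool_pos: [0.5294, 0.1017, -0.0159]
tcp_rot: [-0.036, 3.139, -0.001]
wrist_force: [-6.1, -0.4, 12.9]
width: 0.5
time: 17.42
tool_pos: [0.5336, 0.1024, 0.089]
tcp_rot: [-0.036, 3.13, 0.002]
wrist_force: [0.2, -0.6, 0.4]
width: 0.887
go(0.401,0.272,0.080,39.5) d [0.129  0.1721 0.0076] a [ 0.3  0.6 51.8]
```

```bash
python3 -m inch '[{"dx":0.04,"dy":0.05,"dz":0,"ax":0.3,"ay":0.6,"az":15,"fingers":1},{"dx":0.08,"dy":0.1,"dz":0,"ax":0.3,"ay":0.6,"az":30,"fingers":1},{"dx":0.129,"dy":0.172,"dz":0.007,"ax":0.3,"ay":0.6,"az":51.8,"fingers":1},{"dx":0.129,"dy":0.172,"dz":0.007,"ax":0.3,"ay":0.6,"az":51.8,"fingers":1},{"dx":0.129,"dy":0.172,"dz":0.007,"ax":0.3,"ay":0.6,"az":51.8,"fingers":1},{"dx":0.129,"dy":0.172,"dz":0.007,"ax":0.3,"ay":0.6,"az":51.8,"fingers":1}]'
python3 - <<'E'
from h import *
for c in("top","side"):
    for p,r in rect(c,"shoe_a",.022,.014,.06): print(c,p,np.round(np.hstack(r),4))
go(.4007,.2715,-.036,39.5)
E
```

```text
time: 18.18
tool_pos: [0.3996, 0.2713, 0.0794]
tcp_rot: [-1.335, -2.843, 0.001]
wrist_force: [-0.4, -0.5, -0.0]
width: 0.999
top 0.81 [0.5281 0.0997 0.0775 0.0571 1.7213]
top 0.44 [4.09000e-01 2.59600e-01 4.26000e-02 3.50000e-02 4.69272e+01]
side 0.54 [ 0.4009  0.2696  0.0519  0.0715 41.0633]
side 0.5 [0.5342 0.1105 0.0974 0.0875 3.9072]
go(0.401,0.272,-0.036,39.5) d [0.0006 0.0003 0.1163] a [ 0.  -0.   0.1]
```

```bash
python3 -m inch '[{"dx":0.0006,"dy":0,"dz":0.05,"ax":0,"ay":0,"az":0,"fingers":1},{"dx":0.0006,"dy":0,"dz":0.09,"ax":0,"ay":0,"az":0,"fingers":1},{"dx":0.0006,"dy":0,"dz":0.114,"ax":0,"ay":0,"az":0,"fingers":1},{"dx":0.0006,"dy":0,"dz":0.114,"ax":0,"ay":0,"az":0,"fingers":1},{"dx":0.0006,"dy":0,"dz":0.114,"ax":0,"ay":0,"az":0,"fingers":-1},{"dx":0.0006,"dy":0,"dz":0.114,"ax":0,"ay":0,"az":0,"fingers":-1},{"dx":0.0006,"dy":0,"dz":0.114,"ax":0,"ay":0,"az":0,"fingers":-1},{"dx":0.0006,"dy":0,"dz":0.114,"ax":0,"ay":0,"az":0,"fingers":-1},{"dx":0.0006,"dy":0,"dz":0.114,"ax":0,"ay":0,"az":0,"fingers":-1}]' 60;  python3 -c "
from h import *
go(.531,-.049,.06,91.2);go(.531,-.049,.06,91.2-360)"
```

```text
time: 19.5
tool_pos: [0.4025, 0.2724, -0.0317]
tcp_rot: [1.336, 2.841, 0.006]
wrist_force: [0.9, -1.0, 5.6]
width: 0.5
go(0.531,-0.049,0.060,91.2) d [-0.3296 -0.1055 -0.092 ] a [  0.2   0.1 -51.6]
go(0.531,-0.049,0.060,-268.8) d [-0.3296 -0.1055 -0.092 ] a [  0.2   0.1 -51.6]
```

```bash
python3 -m inch '[{"dx":0,"dy":0,"dz":-0.05,"ax":0.2,"ay":0.1,"az":0,"fingers":-1},{"dx":0,"dy":0,"dz":-0.092,"ax":0.2,"ay":0.1,"az":0,"fingers":-1},{"dx":-0.06,"dy":-0.02,"dz":-0.092,"ax":0.2,"ay":0.1,"az":-10,"fingers":-1},{"dx":-0.12,"dy":-0.04,"dz":-0.092,"ax":0.2,"ay":0.1,"az":-20,"fingers":-1},{"dx":-0.18,"dy":-0.06,"dz":-0.092,"ax":0.2,"ay":0.1,"az":-30,"fingers":-1},{"dx":-0.24,"dy":-0.08,"dz":-0.092,"ax":0.2,"ay":0.1,"az":-40,"fingers":-1},{"dx":-0.29,"dy":-0.09,"dz":-0.092,"ax":0.2,"ay":0.1,"az":-51.6,"fingers":-1},{"dx":-0.3296,"dy":-0.1055,"dz":-0.092,"ax":0.2,"ay":0.1,"az":-51.6,"fingers":-1},{"dx":-0.3296,"dy":-0.1055,"dz":-0.092,"ax":0.2,"ay":0.1,"az":-51.6,"fingers":-1},{"dx":-0.3296,"dy":-0.1055,"dz":-0.092,"ax":0.2,"ay":0.1,"az":-51.6,"fingers":-1}]' 60
python3 - <<'E'
from h import *
for c in("side","top"):
    im,d=bot.read_camera(c);W=cloud(c,d)
    for q in bot.masks_of(c,"shoe_a")[:4]:
        w=W[q["region"]];print(c,round(q["p"],2),np.round(q["box"]),np.nanpercentile(w,2,axis=0).round(3),np.nanpercentile(w,98,axis=0).round(3))
    cv2.imwrite(f"pics/d_{c}.png",im)
go(.531,-.049,-.012,91.2)
E
```

```text
time: 20.75
tool_pos: [0.5307, -0.0492, 0.06]
tcp_rot: [-0.03, 3.141, 0.001]
wrist_force: [0.0, 0.1, -2.0]
width: 0.498
side 0.61 [289. 180. 311. 202.] [0.497 0.076 0.019] [0.557 0.121 0.045]
side 0.53 [307. 203. 328. 220.] [ 0.495 -0.074  0.02 ] [ 0.546 -0.01   0.119]
top 0.8 [299. 192. 316. 211.] [0.495 0.077 0.035] [0.558 0.121 0.046]
top 0.37 [350. 208. 360. 212.] [ 0.492 -0.068  0.1  ] [ 0.51  -0.03   0.117]
go(0.531,-0.049,-0.012,91.2) d [-0.0007 -0.0016  0.0719] a [0.  0.  0.1]
```

```bash
python3 -m inch '[{"dx":-0.001,"dy":0,"dz":0.04,"ax":0,"ay":0,"az":0,"fingers":-1},{"dx":-0.001,"dy":0,"dz":0.06,"ax":0,"ay":0,"az":0,"fingers":-1},{"dx":-0.001,"dy":0,"dz":0.07,"ax":0,"ay":0,"az":0,"fingers":-1},{"dx":-0.001,"dy":0,"dz":0.074,"ax":0,"ay":0,"az":0,"fingers":-1},{"dx":-0.001,"dy":0,"dz":0.076,"ax":0,"ay":0,"az":0,"fingers":-1},{"dx":-0.001,"dy":0,"dz":0.076,"ax":0,"ay":0,"az":0,"fingers":-1}]' 60; python3 -m inch '[{"dx":0,"dy":0,"dz":0,"ax":0,"ay":0,"az":0,"fingers":0.4},{"dx":0,"dy":0,"dz":0,"ax":0,"ay":0,"az":0,"fingers":0.4},{"dx":0,"dy":0,"dz":0,"ax":0,"ay":0,"az":0,"fingers":0.4},{"dx":0,"dy":0,"dz":-0.05,"ax":0,"ay":0,"az":0,"fingers":0.4},{"dx":0.06,"dy":0,"dz":-0.1,"ax":0,"ay":0,"az":0,"fingers":0.4},{"dx":0.1,"dy":-0.05,"dz":-0.14,"ax":0,"ay":0,"az":10,"fingers":0},{"dx":0.15,"dy":-0.1,"dz":-0.14,"ax":0,"ay":0,"az":20,"fingers":0},{"dx":0.15,"dy":-0.15,"dz":-0.14,"ax":0,"ay":0,"az":30,"fingers":0},{"dx":0.15,"dy":-0.2,"dz":-0.14,"ax":0,"ay":0,"az":30,"fingers":0},{"dx":0.15,"dy":-0.25,"dz":-0.14,"ax":0,"ay":0,"az":30,"fingers":0}]'
python3 - <<'E'
from h import *
for c in("side","top"):
    im,d=bot.read_camera(c);W=cloud(c,d)
    for q in bot.masks_of(c,"shoe_a")[:4]:
        w=W[q["region"]];print(c,round(q["p"],2),np.round(q["box"]),np.nanpercentile(w,2,axis=0).round(3),np.nanpercentile(w,98,axis=0).round(3))
    w=W[(abs(W[...,0]-.457)<.02)&(abs(W[...,1]-.027)<.06)&(W[...,2]>.02)&(W[...,2]<.05)];print("handle",np.nanmedian(w,0).round(4),np.percentile(w,[5,95],axis=0).round(3).tolist())
    cv2.imwrite(f"pics/e_{c}.png",im)
a=cv2.imread("pics/e_top.png");cv2.imwrite("pics/e.png",cv2.resize(a[140:260,230:430],None,fx=3,fy=3,interpolation=2))
E
```

```text
time: 21.7
tool_pos: [0.5309, -0.0465, -0.0138]
tcp_rot: [0.037, -3.14, -0.002]
wrist_force: [-6.4, 1.8, 11.1]
width: 0.496
time: 22.95
tool_pos: [0.3866, -0.3027, 0.1267]
tcp_rot: [0.78, 3.043, 0.0]
wrist_force: [0.9, 0.7, 0.4]
width: 0.498
side 0.51 [327. 221. 330. 226.] [ 0.546 -0.07   0.024] [ 0.561 -0.053  0.043]
side 0.5 [325. 296. 417. 366.] [ 0.419 -0.479  0.001] [ 0.604 -0.356  0.031]
handle [0.4524 0.0073 0.0329] [[0.451, 0.004, 0.032], [0.454, 0.008, 0.034]]
top 0.84 [299. 194. 316. 211.] [0.495 0.077 0.034] [0.558 0.121 0.046]
top 0.5 [346. 195. 360. 214.] [ 0.495 -0.068  0.035] [ 0.558 -0.028  0.045]
handle [0.455  0.0259 0.0359] [[0.45, -0.023, 0.027], [0.473, 0.069, 0.041]]
```

View pics/e.png

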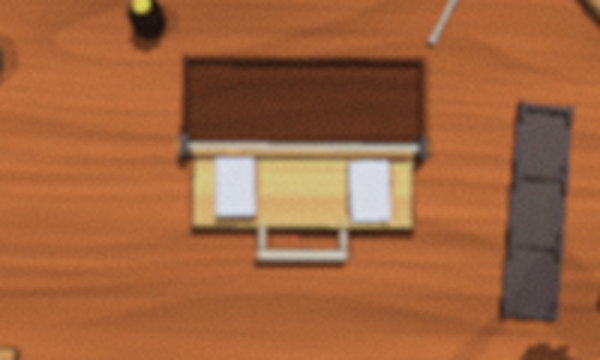

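Both shoes lie square on the flap, in the top image at (308,202) and (353,203). Next I'll grip the handle.

```bash
python3 -c "
from h import *
go(.456,.025,.06,1.2)
print([w.round(3).tolist() for w in (px2w('top',315.7,225,.031),px2w('top',345,226,.031))])"
```

```text
go(0.456,0.025,0.060,1.2) d [0.0958 0.3187 0.0664] a [-0.  -0.2 60. ]
[[0.453, 0.073, 0.031], [0.452, -0.024, 0.031]]
```

```bash
python3 -m inch '[{"dx":0.02,"dy":0.06,"dz":0,"ax":0,"ay":-0.2,"az":10,"fingers":-0.4},{"dx":0.04,"dy":0.12,"dz":0,"ax":0,"ay":-0.2,"az":20,"fingers":-0.4},{"dx":0.06,"dy":0.18,"dz":0,"ax":0,"ay":-0.2,"az":30,"fingers":-0.4},{"dx":0.08,"dy":0.24,"dz":0.03,"ax":0,"ay":-0.2,"az":40,"fingers":-0.4},{"dx":0.096,"dy":0.3,"dz":0.05,"ax":0,"ay":-0.2,"az":50,"fingers":-0.4},{"dx":0.096,"dy":0.319,"dz":0.066,"ax":0,"ay":-0.2,"az":60,"fingers":-0.4},{"dx":0.096,"dy":0.319,"dz":0.066,"ax":0,"ay":-0.2,"az":60,"fingers":-0.4},{"dx":0.096,"dy":0.319,"dz":0.066,"ax":0,"ay":-0.2,"az":60,"fingers":-0.4}]' 25; python3 -c "
from h import *
go(.456,.025,-.027,1.2)"
```

```text
time: 24.15
tool_pos: [0.4542, 0.0276, 0.0593]
tcp_rot: [-2.191, -2.25, 0.004]
wrist_force: [-0.3, -0.1, 0.3]
width: 0.302
go(0.456,0.025,-0.027,1.2) d [-0.0026  0.002   0.0863] a [-0.2  0.   0.3]
```

```bash
python3 -m inch '[{"dx":-0.003,"dy":0.001,"dz":0.04,"ax":-0.2,"ay":0,"az":0.3,"fingers":-0.4},{"dx":-0.003,"dy":0.001,"dz":0.065,"ax":-0.2,"ay":0,"az":0.3,"fingers":-0.4},{"dx":-0.003,"dy":0.001,"dz":0.086,"ax":-0.2,"ay":0,"az":0.3,"fingers":-0.4},{"dx":-0.003,"dy":0.001,"dz":0.086,"ax":-0.2,"ay":0,"az":0.3,"fingers":-0.4},{"dx":-0.003,"dy":0.001,"dz":0.086,"ax":-0.2,"ay":0,"az":0.3,"fingers":-1},{"dx":-0.003,"dy":0.001,"dz":0.086,"ax":-0.2,"ay":0,"az":0.3,"fingers":-1},{"dx":-0.003,"dy":0.001,"dz":0.086,"ax":-0.2,"ay":0,"az":0.3,"fingers":-1},{"dx":-0.003,"dy":0.001,"dz":0.086,"ax":-0.2,"ay":0,"az":0.3,"fingers":-1}]' 30
python3 - <<'E'
from h import *
p=bot.read_state()["tool_pos"];print(p)
for t in np.arange(.15,3,.14): print(round(t,2),"dy %.4f dz %.4f"%(.12*(1-np.cos(t)),-.12*np.sin(t)))
E
```

```text
time: 25.15
tool_pos: [0.4566, 0.0243, -0.0255]
tcp_rot: [2.195, 2.243, 0.003]
wrist_force: [3.2, -3.0, 1.3]
width: 0.125
[ 0.45659381  0.02429589 -0.02551545]
0.15 dy 0.0013 dz -0.0179
0.29 dy 0.0050 dz -0.0343
0.43 dy 0.0109 dz -0.0500
0.57 dy 0.0190 dz -0.0648
0.71 dy 0.0290 dz -0.0782
0.85 dy 0.0408 dz -0.0902
0.99 dy 0.0542 dz -0.1003
1.13 dy 0.0688 dz -0.1085
1.27 dy 0.0844 dz -0.1146
1.41 dy 0.1008 dz -0.1185
1.55 dy 0.1175 dz -0.1200
1.69 dy 0.1343 dz -0.1191
1.83 dy 0.1508 dz -0.1160
1.97 dy 0.1666 dz -0.1106
2.11 dy 0.1816 dz -0.1030
2.25 dy 0.1954 dz -0.0934
2.39 dy 0.2077 dz -0.0819
2.53 dy 0.2182 dz -0.0689
2.67 dy 0.2269 dz -0.0545
2.81 dy 0.2335 dz -0.0391
2.95 dy 0.2378 dz -0.0229
```

```bash
python3 -m inch '[{"dx":0,"dy":0.0013,"dz":-0.0179,"ax":0,"ay":0,"az":0,"fingers":-1},{"dx":0,"dy":0.005,"dz":-0.0343,"ax":0,"ay":0,"az":0,"fingers":-1},{"dx":0,"dy":0.0109,"dz":-0.05,"ax":0,"ay":0,"az":0,"fingers":-1},{"dx":0,"dy":0.019,"dz":-0.0648,"ax":0,"ay":0,"az":0,"fingers":-1},{"dx":0,"dy":0.029,"dz":-0.0782,"ax":0,"ay":0,"az":0,"fingers":-1},{"dx":0,"dy":0.0408,"dz":-0.0902,"ax":0,"ay":0,"az":0,"fingers":-1},{"dx":0,"dy":0.0542,"dz":-0.1003,"ax":0,"ay":0,"az":0,"fingers":-1},{"dx":0,"dy":0.0542,"dz":-0.1003,"ax":0,"ay":0,"az":0,"fingers":-1}]' 30
```

```text
time: 26.15
tool_pos: [0.5069, 0.0253, 0.0771]
tcp_rot: [-2.195, -2.243, 0.008]
wrist_force: [-16.5, -2.2, 16.7]
width: 0.129
```

```bash
python3 -m inch '[{"dx":0,"dy":0.0136,"dz":-0.010,"ax":0,"ay":0,"az":0,"fingers":-1},{"dx":0,"dy":0.0295,"dz":-0.0163,"ax":0,"ay":0,"az":0,"fingers":-1},{"dx":0,"dy":0.046,"dz":-0.0202,"ax":0,"ay":0,"az":0,"fingers":-1},{"dx":0,"dy":0.063,"dz":-0.0217,"ax":0,"ay":0,"az":0,"fingers":-1},{"dx":0,"dy":0.0801,"dz":-0.0208,"ax":0,"ay":0,"az":0,"fingers":-1},{"dx":0,"dy":0.0966,"dz":-0.0177,"ax":0,"ay":0,"az":0,"fingers":-1},{"dx":0,"dy":0.0966,"dz":-0.0177,"ax":0,"ay":0,"az":0,"fingers":-1}]' 30
```

```text
time: 27.02
tool_pos: [0.6064, 0.0273, 0.0964]
tcp_rot: [-2.197, -2.245, 0.004]
wrist_force: [2.9, -1.6, 2.3]
width: 0.126
```

```bash
python3 -m inch '[{"dx":0,"dy":0.0158,"dz":0.0054,"ax":0,"ay":0,"az":0,"fingers":-1},{"dx":0,"dy":0.0308,"dz":0.013,"ax":0,"ay":0,"az":0,"fingers":-1},{"dx":0,"dy":0.0446,"dz":0.0226,"ax":0,"ay":0,"az":0,"fingers":-1},{"dx":0,"dy":0.0569,"dz":0.0341,"ax":0,"ay":0,"az":0,"fingers":-1},{"dx":0,"dy":0.0674,"dz":0.0471,"ax":0,"ay":0,"az":0,"fingers":-1},{"dx":0,"dy":0.0674,"dz":0.0471,"ax":0,"ay":0,"az":0,"fingers":-1}]' 30; python3 -m inch '[{"dx":0,"dy":0.0087,"dz":0.0144,"ax":0,"ay":0,"az":0,"fingers":-1},{"dx":0,"dy":0.0153,"dz":0.0298,"ax":0,"ay":0,"az":0,"fingers":-1},{"dx":0,"dy":0.0153,"dz":0.0298,"ax":0,"ay":0,"az":0,"fingers":-1}]' 30; python3 -m inch '[{"dx":0,"dy":0.0043,"dz":0.0162,"ax":0,"ay":0,"az":0,"fingers":-1},{"dx":0,"dy":0.0043,"dz":0.0162,"ax":0,"ay":0,"az":0,"fingers":-1}]' 30
```

```text
time: 27.78
tool_pos: [0.6752, 0.0288, 0.0473]
tcp_rot: [2.197, 2.245, -0.002]
wrist_force: [2.1, -1.5, -3.2]
width: 0.122
time: 28.15
tool_pos: [0.6908, 0.0291, 0.0153]
tcp_rot: [2.197, 2.245, -0.002]
wrist_force: [1.9, -0.9, -4.1]
width: 0.126
time: 28.4
tool_pos: [0.695, 0.0292, -0.0022]
tcp_rot: [2.197, 2.245, -0.002]
wrist_force: [1.0, -0.6, -4.3]
width: 0.126
```

```bash
python3 -m inch '[{"dx":0,"dy":0,"dz":0,"ax":0,"ay":0,"az":0,"fingers":-1},{"dx":0,"dy":0,"dz":0,"ax":0,"ay":0,"az":0,"fingers":-1},{"dx":0,"dy":-0.0043,"dz":-0.0162,"ax":0,"ay":0,"az":0,"fingers":-1},{"dx":0,"dy":-0.0109,"dz":-0.0316,"ax":0,"ay":0,"az":0,"fingers":-1},{"dx":0,"dy":-0.0196,"dz":-0.046,"ax":0,"ay":0,"az":0,"fingers":-1},{"dx":0,"dy":-0.0301,"dz":-0.059,"ax":0,"ay":0,"az":0,"fingers":-1},{"dx":0,"dy":-0.0424,"dz":-0.0705,"ax":0,"ay":0,"az":0,"fingers":-1},{"dx":0,"dy":-0.0562,"dz":-0.0801,"ax":0,"ay":0,"az":0,"fingers":-1},{"dx":0,"dy":-0.0712,"dz":-0.0877,"ax":0,"ay":0,"az":0,"fingers":-1},{"dx":0,"dy":-0.087,"dz":-0.0931,"ax":0,"ay":0,"az":0,"fingers":-1},{"dx":0,"dy":-0.087,"dz":-0.0931,"ax":0,"ay":0,"az":0,"fingers":-1}]' 30; python3 -m inch '[{"dx":0,"dy":-0.0165,"dz":-0.0031,"ax":0,"ay":0,"az":0,"fingers":-1},{"dx":0,"dy":-0.0333,"dz":-0.004,"ax":0,"ay":0,"az":0,"fingers":-1},{"dx":0,"dy":-0.05,"dz":-0.0025,"ax":0,"ay":0,"az":0,"fingers":-1},{"dx":0,"dy":-0.0664,"dz":0.0014,"ax":0,"ay":0,"az":0,"fingers":-1},{"dx":0,"dy":-0.0664,"dz":0.0014,"ax":0,"ay":0,"az":0,"fingers":-1}]' 30
```

```text
time: 29.78
tool_pos: [0.6146, 0.0277, 0.0991]
tcp_rot: [2.189, 2.237, 0.016]
wrist_force: [2.8, -0.7, 15.4]
width: 0.129
time: 30.4
tool_pos: [0.5499, 0.0265, 0.1016]
tcp_rot: [2.186, 2.234, 0.024]
wrist_force: [-2.5, -0.6, 15.5]
width: 0.122
```

```bash
python3 -m inch '[{"dx":0,"dy":0,"dz":0,"ax":0,"ay":0,"az":0,"fingers":-0.5},{"dx":0,"dy":0,"dz":0,"ax":0,"ay":0,"az":0,"fingers":-0.5},{"dx":0,"dy":0,"dz":0,"ax":0,"ay":0,"az":0,"fingers":-0.5}]' 30
python3 - <<'E'
from h import *
print(bot.read_state()['tool_pos']);go(.5499,.0265,.090,1.2)
for c in("top","side"):
    im,d=shot(c);W=cloud(c,d);hsv=cv2.cvtColor(im,cv2.COLOR_BGR2HSV)
    m=(W[...,2]>.135)&(W[...,2]<.165)&(hsv[...,1]<90)&(hsv[...,2]>95)&(abs(W[...,0]-.55)<.04)&(abs(W[...,1]-.027)<.06)
    print(c,m.sum(),np.percentile(W[m],[10,50,90],axis=0).round(3).tolist())
E
```

```text
time: 30.78
tool_pos: [0.5492, 0.0265, 0.1013]
tcp_rot: [2.186, 2.234, 0.023]
wrist_force: [0.0, 0.6, -0.0]
width: 0.25
[0.5491841  0.02653704 0.10125248]
go(0.550,0.026,0.090,1.2) d [-0.      0.0005  0.0113] a [1.2 0.1 0. ]
top 2 [[0.543, 0.064, 0.154], [0.543, 0.065, 0.155], [0.543, 0.066, 0.155]]
side 101 [[0.535, -0.02, 0.145], [0.548, 0.014, 0.153], [0.563, 0.027, 0.157]]
```

```bash
python3 -m inch '[{"dx":0,"dy":0.0005,"dz":0.0113,"ax":1.2,"ay":0,"az":0,"fingers":-0.5},{"dx":0,"dy":0.0005,"dz":0.0113,"ax":1.2,"ay":0,"az":0,"fingers":-0.5},{"dx":0,"dy":0.0005,"dz":0.0113,"ax":1.2,"ay":0,"az":0,"fingers":-1},{"dx":0,"dy":0.0005,"dz":0.0113,"ax":1.2,"ay":0,"az":0,"fingers":-1},{"dx":0,"dy":0.0005,"dz":0.0113,"ax":1.2,"ay":0,"az":0,"fingers":-1}]' 30; python3 -m inch '[{"dx":0,"dy":-0.016,"dz":0.005,"ax":0,"ay":0,"az":0,"fingers":-1},{"dx":0,"dy":-0.0312,"dz":0.0121,"ax":0,"ay":0,"az":0,"fingers":-1},{"dx":0,"dy":-0.0452,"dz":0.0213,"ax":0,"ay":0,"az":0,"fingers":-1},{"dx":0,"dy":-0.0578,"dz":0.0324,"ax":0,"ay":0,"az":0,"fingers":-1},{"dx":0,"dy":-0.0688,"dz":0.0451,"ax":0,"ay":0,"az":0,"fingers":-1},{"dx":0,"dy":-0.0688,"dz":0.0451,"ax":0,"ay":0,"az":0,"fingers":-1}]' 30
```

```text
time: 31.5
tool_pos: [0.5492, 0.0265, 0.0887]
tcp_rot: [-2.197, -2.245, 0.003]
wrist_force: [1.9, -0.1, -8.0]
width: 0.132
time: 32.25
tool_pos: [0.4794, 0.0251, 0.0425]
tcp_rot: [-2.197, -2.245, 0.002]
wrist_force: [4.7, 1.9, -7.4]
width: 0.126
```

```bash
python3 -m inch '[{"dx":0,"dy":-0.0085,"dz":0.0142,"ax":0,"ay":0,"az":0,"fingers":-1},{"dx":0,"dy":-0.015,"dz":0.0294,"ax":0,"ay":0,"az":0,"fingers":-1},{"dx":0,"dy":-0.0195,"dz":0.0455,"ax":0,"ay":0,"az":0,"fingers":-1},{"dx":0,"dy":-0.0217,"dz":0.0597,"ax":0,"ay":0,"az":0,"fingers":-1},{"dx":0,"dy":-0.0222,"dz":0.069,"ax":0,"ay":0,"az":0,"fingers":-1},{"dx":0,"dy":-0.0222,"dz":0.072,"ax":0,"ay":0,"az":0,"fingers":-1},{"dx":0,"dy":-0.0222,"dz":0.072,"ax":0,"ay":0,"az":0,"fingers":-1}]' 30
```

```text
time: 33.12
tool_pos: [0.4563, 0.0246, -0.0304]
tcp_rot: [-2.196, -2.244, 0.004]
wrist_force: [2.0, 1.5, -4.4]
width: 0.127
```

```bash
python3 -m inch '[{"dx":0,"dy":0,"dz":0.002,"ax":0,"ay":0,"az":0,"fingers":-1},{"dx":0,"dy":0,"dz":0.004,"ax":0,"ay":0,"az":0,"fingers":-1},{"dx":0,"dy":0,"dz":0.004,"ax":0,"ay":0,"az":0,"fingers":-1}]' 30;  python3 -m inch '[{"dx":0,"dy":0,"dz":0,"ax":0,"ay":0,"az":0,"fingers":-0.5},{"dx":0,"dy":0,"dz":0,"ax":0,"ay":0,"az":0,"fingers":-0.5},{"dx":0,"dy":0,"dz":-0.04,"ax":0,"ay":0,"az":0,"fingers":-0.5},{"dx":0,"dy":0,"dz":-0.1,"ax":0,"ay":0,"az":0,"fingers":-0.5},{"dx":-0.06,"dy":-0.03,"dz":-0.18,"ax":0,"ay":0,"az":-10,"fingers":-0.5},{"dx":-0.12,"dy":-0.03,"dz":-0.18,"ax":0,"ay":0,"az":-20,"fingers":-0.5},{"dx":-0.18,"dy":-0.06,"dz":-0.18,"ax":0,"ay":0,"az":-30,"fingers":-0.5},{"dx":-0.24,"dy":-0.06,"dz":-0.18,"ax":0,"ay":0,"az":-40,"fingers":0.4},{"dx":-0.3,"dy":-0.06,"dz":-0.18,"ax":0,"ay":0,"az":-50,"fingers":0.4},{"dx":-0.3,"dy":-0.06,"dz":-0.18,"ax":0,"ay":0,"az":-60,"fingers":0.4}]'
python3 - <<'E'
from h import *
D={}
for c in("side","top"):
    im,d=bot.read_camera(c);D[c]=im;W=cloud(c,d)
    for q in bot.masks_of(c,"shoe_a")[:4]:
        w=W[q["region"]];print(c,round(q["p"],2),np.round(q["box"]),np.nanpercentile(w,2,axis=0).round(3),np.nanpercentile(w,98,axis=0).round(3))
f=lambda im,x,y,w,h,s:cv2.resize(im[y:y+h,x:x+w],None,fx=s,fy=s,interpolation=2)
cv2.imwrite("pics/g.png",np.hstack([f(D["top"],285,145,95,80,4.2),f(D["side"],275,155,95,80,4.2)]))
E
```

```text
time: 33.5
tool_pos: [0.4563, 0.0246, -0.0325]
tcp_rot: [-2.195, -2.244, 0.006]
wrist_force: [-6.3, 1.5, 19.6]
width: 0.126
time: 34.75
tool_pos: [0.4031, -0.275, 0.1475]
tcp_rot: [-0.86, -3.017, 0.003]
wrist_force: [0.6, 0.2, -0.8]
width: 0.7
side 0.6 [337. 204. 360. 220.] [ 0.596 -0.067  0.021] [ 0.66  -0.022  0.043]
side 0.6 [237. 127. 251. 140.] [0.426 0.466 0.002] [0.502 0.516 0.028]
side 0.41 [329. 171. 337. 186.] [0.633 0.08  0.021] [0.657 0.125 0.042]
top 0.82 [299. 164. 315. 182.] [0.591 0.08  0.019] [0.655 0.124 0.046]
top 0.76 [345. 165. 358. 186.] [ 0.595 -0.063  0.018] [ 0.66  -0.025  0.044]
top 0.22 [399. 174. 421. 247.] [ 0.399 -0.273  0.003] [ 0.629 -0.204  0.022]
```

View pics/g.png

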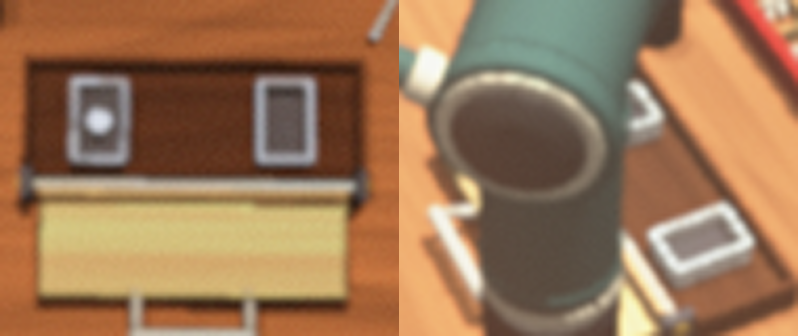

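Top view: the left shoe (308,173) has the boss and goes to the jig. The right shoe (352,175) is empty and goes to the reject tray. Next I'll fit the jig, tray and shoe poses by silhouette.

```bash
cat >> h.py <<'E'
from scipy.optimize import minimize
def box(x,y,a,L,B,z0,z1):
    c,s=np.cos(a),np.sin(a)
    return [[x+c*i*L/2-s*j*B/2,y+s*i*L/2+c*j*B/2,z] for i in(-1,1) for j in(-1,1) for z in(z0,z1)]
def sil(cam,P,s=8):
    q=w2px(cam,P);h=cv2.convexHull(((q+.5)*s).astype(np.float32))
    m=np.zeros((400*s//2,640*s//2),np.uint8) if 0 else None
    return h
def fitbox(masks,x0,L,B,z0,z1):
    """maximise IoU of projected box and soft masks {cam:mask}"""
    up={c:cv2.resize(m.astype(np.float32),None,fx=4,fy=4,interpolation=cv2.INTER_LINEAR) for c,m in masks.items()}
    def f(p):
        e=0
        for c,m in up.items():
            h=cv2.convexHull(((w2px(c,box(*p[:2],p[2]/100,L,B,z0,z1))+.5)*64).astype(np.int32)*1)
            r=np.zeros(m.shape,np.uint8);cv2.fillConvexPoly(r,(h*4).astype(np.int32),1,shift=6);r=r.astype(np.float32)
            e-=np.minimum(r,m).sum()/np.maximum(r,m).sum()
        return e/len(up)
    S=np.array([x0]+[np.array(x0)+d for d in np.diag([.005,.005,4])])
    r=minimize(f,x0,method="Nelder-Mead",options=dict(initial_simplex=S,xatol=1e-4,fatol=1e-5));return np.round(r.x,4),round(r.fun,3)
E
python3 - <<'E'
from h import *
ms={}
for c in("top","side"):
    im=cv2.imread(f"pics/{c}0.png");h=cv2.cvtColor(im,cv2.COLOR_BGR2HSV)
    M=h[...,1]<100
    b=np.zeros((400,640),bool); (u0,v0,u1,v1)=(393,168,428,254) if c=="top" else (292,250,391,305)
    b[v0:v1,u0:u1]=1; ms[c]=M&b; print(c,ms[c].sum())
for k in (["top"],["side"],["top","side"]): print("jig",k,fitbox({c:ms[c] for c in k},[.515,-.241,-7],.244,.064,0,.018))
ts={}
for c in("top","side"):
    bot.read_camera(c)
    im=cv2.imread(f"pics/{c}0.png");h=cv2.cvtColor(im,cv2.COLOR_BGR2HSV)
    if c=="top":
        for q in bot.masks_of(c,"shoe_a")[:2]: print(c,fitbox({c:q["region"]},[float(.623 if q["box"][0]<330 else .627),(.102 if q["box"][0]<330 else -.045),2.],.066,.044,.018,.040))
E
```

```text
top 1260
side 1633
jig ['top'] (array([ 0.5143, -0.2386, -8.4939]), np.float64(-0.868))
jig ['side'] (array([ 0.5154, -0.2369, -7.5743]), np.float64(-0.85))
jig ['top', 'side'] (array([ 0.5146, -0.2389, -7.327 ]), np.float64(-0.859))
top (array([ 0.6277, -0.0433,  2.2546]), np.float64(-0.834))
top (array([0.6232, 0.102 , 0.9385]), np.float64(-0.906))
```

```bash
python3 -c "
from h import *
go(.6235,.1025,.09,90.8)"
```

```text
go(0.624,0.102,0.090,90.8) d [0.0126 0.4343 0.0562] a [ -0.1  -0.3 -32.9]
```

```bash
python3 -m inch '[{"dx":0.003,"dy":0.06,"dz":0,"ax":-0.1,"ay":-0.3,"az":-10,"fingers":1},{"dx":0.006,"dy":0.12,"dz":0,"ax":-0.1,"ay":-0.3,"az":-20,"fingers":1},{"dx":0.009,"dy":0.24,"dz":0,"ax":-0.1,"ay":-0.3,"az":-33,"fingers":1},{"dx":0.0126,"dy":0.36,"dz":0.03,"ax":-0.1,"ay":-0.3,"az":-33,"fingers":1},{"dx":0.0126,"dy":0.434,"dz":0.056,"ax":-0.1,"ay":-0.3,"az":-33,"fingers":1},{"dx":0.0126,"dy":0.434,"dz":0.056,"ax":-0.1,"ay":-0.3,"az":-33,"fingers":1},{"dx":0.0126,"dy":0.434,"dz":0.056,"ax":-0.1,"ay":-0.3,"az":-33,"fingers":1},{"dx":0.0126,"dy":0.434,"dz":0.056,"ax":-0.1,"ay":-0.3,"az":-33,"fingers":1},{"dx":0.0126,"dy":0.434,"dz":0.056,"ax":-0.1,"ay":-0.3,"az":-33,"fingers":1}]' 60
python3 - <<'E'
from h import *
go(.6235,.1025,-.018,90.8)
for c in("top","side"):
    im,d=bot.read_camera(c);W=cloud(c,d)
    for q in bot.masks_of(c,"shoe_a")[:4]:
        w=W[q["region"]];print(c,round(q["p"],2),np.round(q["box"]),np.nanpercentile(w,2,axis=0).round(3),np.nanpercentile(w,98,axis=0).round(3))
E
```

```text
time: 36.22
tool_pos: [0.6223, 0.1037, 0.0896]
tcp_rot: [0.029, -3.14, -0.0]
wrist_force: [-0.7, 0.4, -0.6]
width: 0.998
go(0.624,0.102,-0.018,90.8) d [-0.0013 -0.0012  0.1076] a [ 0.  -0.1  0.2]
top 0.69 [347. 167. 354. 185.] [ 0.595 -0.063  0.02 ] [ 0.66  -0.026  0.045]
top 0.48 [301. 171. 314. 182.] [0.589 0.08  0.019] [0.63  0.123 0.046]
side 0.88 [337. 205. 357. 224.] [ 0.597 -0.068  0.019] [ 0.661 -0.022  0.043]
side 0.6 [313. 171. 338. 191.] [0.593 0.08  0.018] [0.658 0.132 0.043]
```

```bash
python3 -m inch '[{"dx":-0.002,"dy":-0.001,"dz":0.05,"ax":0,"ay":-0.1,"az":0,"fingers":1},{"dx":-0.002,"dy":-0.001,"dz":0.085,"ax":0,"ay":-0.1,"az":0,"fingers":1},{"dx":-0.002,"dy":-0.001,"dz":0.107,"ax":0,"ay":-0.1,"az":0,"fingers":1},{"dx":-0.002,"dy":-0.001,"dz":0.107,"ax":0,"ay":-0.1,"az":0,"fingers":1},{"dx":-0.002,"dy":-0.001,"dz":0.107,"ax":0,"ay":-0.1,"az":0,"fingers":-1},{"dx":-0.002,"dy":-0.001,"dz":0.107,"ax":0,"ay":-0.1,"az":0,"fingers":-1},{"dx":-0.002,"dy":-0.001,"dz":0.107,"ax":0,"ay":-0.1,"az":0,"fingers":-1},{"dx":-0.002,"dy":-0.001,"dz":0.107,"ax":0,"ay":-0.1,"az":0,"fingers":-1},{"dx":-0.002,"dy":-0.001,"dz":0.107,"ax":0,"ay":-0.1,"az":0,"fingers":-1}]' 60;  python3 -c "
from h import *
go(.516,-.2375,.06,85.7)"
```

```text
time: 37.55
tool_pos: [0.627, 0.1005, -0.0138]
tcp_rot: [-0.022, 3.135, 0.001]
wrist_force: [0.2, 0.1, 7.5]
width: 0.5
go(0.516,-0.237,0.060,85.7) d [ 0.1154 -0.3363 -0.0748] a [0.1 0.3 5.1]
```

```bash
python3 -m inch '[{"dx":0,"dy":0,"dz":-0.04,"ax":0.1,"ay":0.3,"az":0,"fingers":-1},{"dx":0,"dy":0,"dz":-0.075,"ax":0.1,"ay":0.3,"az":0,"fingers":-1},{"dx":0.02,"dy":-0.06,"dz":-0.075,"ax":0.1,"ay":0.3,"az":2,"fingers":-1},{"dx":0.04,"dy":-0.12,"dz":-0.075,"ax":0.1,"ay":0.3,"az":5,"fingers":-1},{"dx":0.06,"dy":-0.18,"dz":-0.075,"ax":0.1,"ay":0.3,"az":5,"fingers":-1},{"dx":0.08,"dy":-0.24,"dz":-0.075,"ax":0.1,"ay":0.3,"az":5,"fingers":-1},{"dx":0.1,"dy":-0.3,"dz":-0.075,"ax":0.1,"ay":0.3,"az":5,"fingers":-1},{"dx":0.1154,"dy":-0.336,"dz":-0.075,"ax":0.1,"ay":0.3,"az":5.1,"fingers":-1},{"dx":0.1154,"dy":-0.336,"dz":-0.075,"ax":0.1,"ay":0.3,"az":5.1,"fingers":-1},{"dx":0.1154,"dy":-0.336,"dz":-0.075,"ax":0.1,"ay":0.3,"az":5.1,"fingers":-1},{"dx":0.1154,"dy":-0.336,"dz":-0.05,"ax":0.1,"ay":0.3,"az":5.1,"fingers":-1},{"dx":0.1154,"dy":-0.336,"dz":-0.04,"ax":0.1,"ay":0.3,"az":5.1,"fingers":-1},{"dx":0.1154,"dy":-0.336,"dz":-0.04,"ax":0.1,"ay":0.3,"az":5.1,"fingers":-1}]' 60
python3 - <<'E'
from h import *
p=bot.read_state()["tool_pos"];print(p)
D={}
for c in("top","side"):
    im,d=bot.read_camera(c);D[c]=im;W=cloud(c,d)
    for q in bot.masks_of(c,"shoe_a")[:4]:
        w=W[q["region"]];print(c,round(q["p"],2),np.round(q["box"]),np.nanpercentile(w,2,axis=0).round(3),np.nanpercentile(w,98,axis=0).round(3))
    q=w2px(c,box(.5146,-.2389,-.075,.071,.049,.008,.018));print(q.round(0)[1::2].tolist())
f=lambda im,x,y,w,h,s:cv2.resize(im[y:y+h,x:x+w],None,fx=s,fy=s,interpolation=2)
cv2.imwrite("pics/j.png",np.hstack([f(D["top"],365,165,90,90,4.4),f(D["side"],295,220,90,90,4.4)]))
E
```

```text
time: 39.17
tool_pos: [0.5155, -0.2356, 0.0241]
tcp_rot: [-0.115, -3.138, -0.001]
wrist_force: [-0.3, -0.5, -0.7]
width: 0.504
[ 0.51551672 -0.23560601  0.0240922 ]
top 0.49 [403. 198. 409. 218.] [ 0.483 -0.23   0.059] [ 0.542 -0.212  0.082]
top 0.39 [398. 174. 419. 237.] [ 0.442 -0.265  0.003] [ 0.632 -0.204  0.024]
[[415.0, 221.0], [401.0, 219.0], [417.0, 200.0], [403.0, 198.0]]
side 0.69 [328. 254. 344. 276.] [ 0.482 -0.258  0.059] [ 0.516 -0.211  0.083]
[[333.0, 286.0], [327.0, 272.0], [356.0, 279.0], [349.0, 265.0]]
```

View pics/j.png

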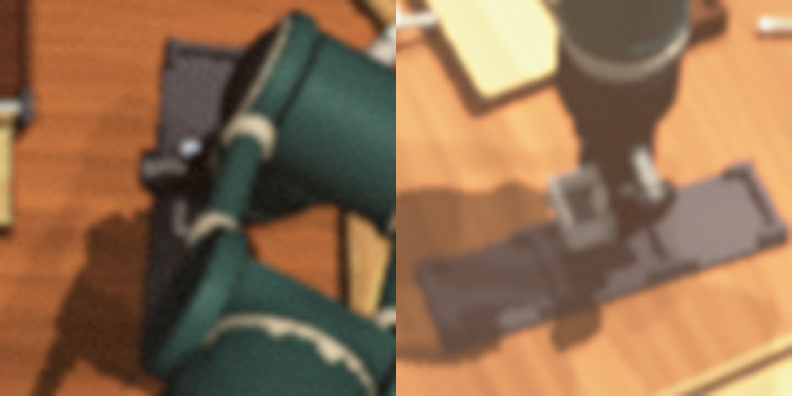

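```bash
python3 -c "
from h import *
go(.515,-.239,-.010,85.7)
go(.515,-.239,-.019,85.7)"
```

```text
go(0.515,-0.239,-0.010,85.7) d [ 0.002  -0.0019  0.0361] a [-0.1  0.1  0.1]
go(0.515,-0.239,-0.019,85.7) d [ 0.0021 -0.0019  0.0451] a [-0.1  0.1  0.1]
```

```bash
python3 -m inch '[{"dx":0.002,"dy":-0.002,"dz":0.01,"ax":0,"ay":0,"az":0,"fingers":-1},{"dx":0.002,"dy":-0.002,"dz":0.024,"ax":0,"ay":0,"az":0,"fingers":-1},{"dx":0.002,"dy":-0.002,"dz":0.034,"ax":0,"ay":0,"az":0,"fingers":-1},{"dx":0.002,"dy":-0.002,"dz":0.040,"ax":0,"ay":0,"az":0,"fingers":-1},{"dx":0.002,"dy":-0.002,"dz":0.044,"ax":0,"ay":0,"az":0,"fingers":-1},{"dx":0.002,"dy":-0.002,"dz":0.044,"ax":0,"ay":0,"az":0,"fingers":-1}]' 60
```

```text
time: 40.12
tool_pos: [0.5149, -0.2391, -0.0183]
tcp_rot: [0.116, 3.138, -0.002]
wrist_force: [0.2, -0.6, -0.9]
width: 0.496
```

```bash
python3 -m inch '[{"dx":0,"dy":0,"dz":0.003,"ax":0,"ay":0,"az":0,"fingers":-1},{"dx":0,"dy":0,"dz":0.006,"ax":0,"ay":0,"az":0,"fingers":-1},{"dx":0,"dy":0,"dz":0.006,"ax":0,"ay":0,"az":0,"fingers":-1}]' 60
```

```text
time: 40.5
tool_pos: [0.5152, -0.2392, -0.0238]
tcp_rot: [0.116, 3.137, -0.002]
wrist_force: [-0.7, 1.4, 1.8]
width: 0.501
```

```bash
python3 -m inch '[{"dx":0,"dy":0,"dz":0.001,"ax":0,"ay":0,"az":0,"fingers":-1},{"dx":0,"dy":0,"dz":0,"ax":0,"ay":0,"az":0,"fingers":0.4},{"dx":0,"dy":0,"dz":0,"ax":0,"ay":0,"az":0,"fingers":0.4},{"dx":0,"dy":0,"dz":0,"ax":0,"ay":0,"az":0,"fingers":0.4},{"dx":0,"dy":0,"dz":-0.05,"ax":0,"ay":0,"az":0,"fingers":0.4},{"dx":0,"dy":0,"dz":-0.11,"ax":0,"ay":0,"az":0,"fingers":0.4}]' 60;  python3 -c "
from h import *
go(.6285,-.044,.09,91.2)"
```

```text
time: 41.25
tool_pos: [0.5133, -0.2382, 0.0854]
tcp_rot: [-0.116, -3.138, -0.001]
wrist_force: [0.7, -0.2, -0.3]
width: 0.701
go(0.628,-0.044,0.090,91.2) d [-0.1005  0.2023 -0.0047] a [ 0.  -0.1 -5.5]
```

```bash
python3 -m inch '[{"dx":-0.03,"dy":0.05,"dz":-0.005,"ax":0,"ay":0,"az":-5.5,"fingers":1},{"dx":-0.06,"dy":0.1,"dz":-0.005,"ax":0,"ay":0,"az":-5.5,"fingers":1},{"dx":-0.08,"dy":0.15,"dz":-0.005,"ax":0,"ay":0,"az":-5.5,"fingers":1},{"dx":-0.1005,"dy":0.202,"dz":-0.005,"ax":0,"ay":0,"az":-5.5,"fingers":1},{"dx":-0.1005,"dy":0.202,"dz":-0.005,"ax":0,"ay":0,"az":-5.5,"fingers":1},{"dx":-0.1005,"dy":0.202,"dz":-0.005,"ax":0,"ay":0,"az":-5.5,"fingers":1}]' 60
python3 - <<'E'
from h import *
D={}
for c in("top","side"):
    im,d=bot.read_camera(c);D[c]=im;W=cloud(c,d)
    for q in bot.masks_of(c,"shoe_a")[:4]:
        w=W[q["region"]];print(c,round(q["p"],2),np.round(q["box"]),np.nanpercentile(w,2,axis=0).round(3),np.nanpercentile(w,98,axis=0).round(3))
f=lambda im,x,y,w,h,s:cv2.resize(im[y:y+h,x:x+w],None,fx=s,fy=s,interpolation=2)
cv2.imwrite("pics/k.png",np.hstack([f(D["top"],370,165,90,90,4.4),f(D["side"],295,235,90,90,4.4)]))
go(.6285,-.044,-.017,91.2)
E
```

```text
time: 42.0
tool_pos: [0.628, -0.0442, 0.0898]
tcp_rot: [0.036, -3.139, -0.0]
wrist_force: [0.4, -0.5, -1.0]
width: 0.997
top 0.71 [347. 171. 358. 182.] [ 0.59  -0.063  0.02 ] [ 0.638 -0.025  0.067]
side 0.91 [330. 264. 355. 284.] [ 0.482 -0.266  0.011] [ 0.548 -0.221  0.034]
side 0.73 [336. 203. 358. 223.] [ 0.597 -0.068  0.02 ] [ 0.661 -0.022  0.044]
go(0.628,-0.044,-0.017,91.2) d [-0.0009  0.0015  0.1072] a [ 0.  -0.1 -0.1]
```

View pics/k.png

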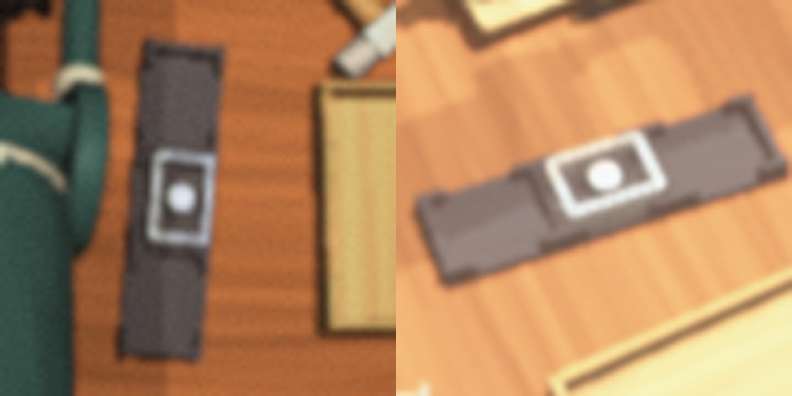

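The boss shoe sits square in the middle pocket. Next I'll pick up the empty one.

```bash
python3 -m inch '[{"dx":-0.001,"dy":0.0,"dz":0.05,"ax":0,"ay":-0.1,"az":0,"fingers":1},{"dx":-0.001,"dy":0.0,"dz":0.085,"ax":0,"ay":-0.1,"az":0,"fingers":1},{"dx":-0.001,"dy":0.0,"dz":0.107,"ax":0,"ay":-0.1,"az":0,"fingers":1},{"dx":-0.001,"dy":0.0,"dz":0.107,"ax":0,"ay":-0.1,"az":0,"fingers":1},{"dx":-0.001,"dy":0.0,"dz":0.107,"ax":0,"ay":-0.1,"az":0,"fingers":-1},{"dx":-0.001,"dy":0.0,"dz":0.107,"ax":0,"ay":-0.1,"az":0,"fingers":-1},{"dx":-0.001,"dy":0.0,"dz":0.107,"ax":0,"ay":-0.1,"az":0,"fingers":-1},{"dx":-0.001,"dy":0.0,"dz":0.107,"ax":0,"ay":-0.1,"az":0,"fingers":-1},{"dx":-0.001,"dy":0.0,"dz":0.107,"ax":0,"ay":-0.1,"az":0,"fingers":-1}]' 60;  python3 -c "
from h import *
go(.516,-.417,.08,91.3)"
```

```text
time: 43.32
tool_pos: [0.6305, -0.0457, -0.0147]
tcp_rot: [-0.032, 3.138, 0.0]
wrist_force: [0.1, -1.2, 5.5]
width: 0.498
go(0.516,-0.417,0.080,91.3) d [ 0.1217 -0.3689 -0.0951] a [-0.   0.2 -0.1]
```

```bash
python3 -m inch '[{"dx":0,"dy":0,"dz":-0.05,"ax":0,"ay":0.2,"az":0,"fingers":-1},{"dx":0,"dy":0,"dz":-0.095,"ax":0,"ay":0.2,"az":0,"fingers":-1},{"dx":0.02,"dy":-0.06,"dz":-0.095,"ax":0,"ay":0.2,"az":0,"fingers":-1},{"dx":0.04,"dy":-0.12,"dz":-0.095,"ax":0,"ay":0.2,"az":0,"fingers":-1},{"dx":0.06,"dy":-0.18,"dz":-0.095,"ax":0,"ay":0.2,"az":0,"fingers":-1},{"dx":0.08,"dy":-0.24,"dz":-0.095,"ax":0,"ay":0.2,"az":0,"fingers":-1},{"dx":0.1,"dy":-0.3,"dz":-0.095,"ax":0,"ay":0.2,"az":0,"fingers":-1},{"dx":0.1217,"dy":-0.36,"dz":-0.095,"ax":0,"ay":0.2,"az":0,"fingers":-1},{"dx":0.1217,"dy":-0.369,"dz":-0.095,"ax":0,"ay":0.2,"az":0,"fingers":-1},{"dx":0.1217,"dy":-0.369,"dz":-0.095,"ax":0,"ay":0.2,"az":0,"fingers":-1},{"dx":0.1217,"dy":-0.369,"dz":-0.05,"ax":0,"ay":0.2,"az":0,"fingers":-1},{"dx":0.1217,"dy":-0.369,"dz":-0.02,"ax":0,"ay":0.2,"az":0,"fingers":-1},{"dx":0.1217,"dy":-0.369,"dz":0,"ax":0,"ay":0.2,"az":0,"fingers":-1},{"dx":0.1217,"dy":-0.369,"dz":0.008,"ax":0,"ay":0.2,"az":0,"fingers":-1},{"dx":0.1217,"dy":-0.369,"dz":0.008,"ax":0,"ay":0.2,"az":0,"fingers":-1}]' 60
```

```text
time: 45.2
tool_pos: [0.5168, -0.4166, -0.023]
tcp_rot: [0.033, -3.141, -0.0]
wrist_force: [-0.0, -0.4, -0.8]
width: 0.499
```

```bash
python3 -m inch '[{"dx":0,"dy":0,"dz":0.002,"ax":0,"ay":0,"az":0,"fingers":-1},{"dx":0,"dy":0,"dz":0.004,"ax":0,"ay":0,"az":0,"fingers":-1},{"dx":0,"dy":0,"dz":0.004,"ax":0,"ay":0,"az":0,"fingers":-1}]' 60; python3 -m inch '[{"dx":0,"dy":0,"dz":0,"ax":0,"ay":0,"az":0,"fingers":0.4},{"dx":0,"dy":0,"dz":0,"ax":0,"ay":0,"az":0,"fingers":0.4},{"dx":0,"dy":0,"dz":0,"ax":0,"ay":0,"az":0,"fingers":0.4},{"dx":0,"dy":0,"dz":-0.05,"ax":0,"ay":0,"az":0,"fingers":0.4},{"dx":0,"dy":0,"dz":-0.1,"ax":0,"ay":0,"az":0,"fingers":0.4},{"dx":0,"dy":0,"dz":-0.15,"ax":0,"ay":0,"az":0,"fingers":0.4},{"dx":0.06,"dy":0.05,"dz":-0.2,"ax":0,"ay":0,"az":0,"fingers":0.4},{"dx":0.12,"dy":0.1,"dz":-0.2,"ax":0,"ay":0,"az":0,"fingers":0.4},{"dx":0.13,"dy":0.2,"dz":-0.2,"ax":0,"ay":0,"az":0,"fingers":0.4},{"dx":0.13,"dy":0.3,"dz":-0.2,"ax":0,"ay":0,"az":0,"fingers":0.4},{"dx":0.13,"dy":0.4,"dz":-0.2,"ax":0,"ay":0,"az":0,"fingers":0.4},{"dx":0.13,"dy":0.5,"dz":-0.2,"ax":0,"ay":0,"az":0,"fingers":0.4},{"dx":0.13,"dy":0.6,"dz":-0.2,"ax":0,"ay":0,"az":0,"fingers":0.4},{"dx":0.13,"dy":0.7,"dz":-0.2,"ax":0,"ay":0,"az":0,"fingers":0.4},{"dx":0.13,"dy":0.7,"dz":-0.2,"ax":0,"ay":0,"az":0,"fingers":0.4},{"dx":0.13,"dy":0.7,"dz":-0.2,"ax":0,"ay":0,"az":0,"fingers":0.4},{"dx":0.13,"dy":0.7,"dz":-0.2,"ax":0,"ay":0,"az":0,"fingers":0.4}]'
python3 - <<'E'
from h import *
D={}
for c in("top","side"):
    im,d=bot.read_camera(c);D[c]=im;W=cloud(c,d)
    for q in bot.masks_of(c,"shoe_a")[:4]:
        r=q["region"];w=W[r];rim=w[im[r].min(1)>140];print(c,round(q["p"],2),np.round(q["box"]),np.nanpercentile(w,2,axis=0).round(3),np.nanpercentile(w,98,axis=0).round(3))
        if len(rim)>20:
            A=np.c_[rim[:,:2]-rim[:,:2].mean(0),np.ones(len(rim))];print("   rim plane",np.linalg.lstsq(A,rim[:,2],rcond=None)[0].round(3))
    w=W[(abs(W[...,0]-.53)<.03)&(abs(W[...,1]-.027)<.1)];print("flap z",np.nanpercentile(w[:,2],[10,50,90]).round(4))
f=lambda im,x,y,w,h,s:cv2.resize(im[y:y+h,x:x+w],None,fx=s,fy=s,interpolation=2)
cv2.imwrite("pics/z.png",np.hstack([f(D["top"],270,120,230,190,1.9),f(D["side"],230,150,200,220,190/220*1.9)]))
E
```

```text
time: 45.58
tool_pos: [0.5169, -0.4169, -0.0265]
tcp_rot: [-0.033, 3.141, -0.001]
wrist_force: [-0.7, -0.0, -2.1]
width: 0.497
time: 47.7
tool_pos: [0.3748, 0.2142, 0.1737]
tcp_rot: [-0.033, 3.139, 0.0]
wrist_force: [2.1, -0.1, -0.0]
width: 0.699
top 0.84 [454. 202. 465. 220.] [ 0.485 -0.438  0.008] [ 0.546 -0.394  0.033]
   rim plane [0.04  0.03  0.026]
top 0.57 [396. 200. 416. 220.] [ 0.477 -0.264  0.009] [ 0.545 -0.219  0.034]
 ** On entry to DLASCL parameter number  4 had an illegal value
 ** On entry to DLASCL parameter number  4 had an illegal valueTraceback (most recent call last):
  File "<stdin>", line 8, in <module>
    x, resids, rank, s = _umath_linalg.lstsq(a, b, rcond,
                         ~~~~~~~~~~~~~~~~~~~^^^^^^^^^^^^^
                                             signature=signature)
                                             ^^^^^^^^^^^^^^^^^^^^
    raise LinAlgError("SVD did not converge in Linear Least Squares")
numpy.linalg.LinAlgError: SVD did not converge in Linear Least Squares
```

Run:
```python
from h import *
D={}
for c in("top","side"):
    im,d=bot.read_camera(c);D[c]=im;W=cloud(c,d)
    for q in bot.masks_of(c,"shoe_a")[:4]:
        r=q["region"];w=W[r];rim=w[(im[r].min(1)>140)&~np.isnan(w[:,0])];print(c,round(q["p"],2),np.round(q["box"]),np.nanpercentile(w,2,axis=0).round(3),np.nanpercentile(w,98,axis=0).round(3))
        if len(rim)>20:
            A=np.c_[rim[:,:2]-rim[:,:2].mean(0),np.ones(len(rim))];print("   rim plane",np.linalg.lstsq(A,rim[:,2],rcond=None)[0].round(3))
    w=W[(abs(W[...,0]-.53)<.03)&(abs(W[...,1]-.027)<.1)];print("flap z",np.nanpercentile(w[:,2],[10,50,90]).round(4))
f=lambda im,x,y,w,h,s:cv2.resize(im[y:y+h,x:x+w],None,fx=s,fy=s,interpolation=2)
a=f(D["top"],290,130,200,150,2);b=f(D["side"],260,170,190,200,1.5);cv2.imwrite("pics/z.png",np.hstack([a,b]))
```

```text
top 0.77 [454. 202. 466. 222.] [ 0.485 -0.438  0.007] [ 0.547 -0.395  0.032]
   rim plane [0.049 0.054 0.026]
top 0.76 [400. 201. 416. 218.] [ 0.482 -0.263  0.01 ] [ 0.543 -0.219  0.034]
   rim plane [ 0.056 -0.053  0.028]
flap z [0.0151 0.0185 0.0222]
side 0.87 [356. 316. 387. 342.] [ 0.483 -0.44   0.006] [ 0.548 -0.394  0.03 ]
   rim plane [0.023 0.005 0.022]
side 0.86 [331. 265. 355. 284.] [ 0.482 -0.265  0.012] [ 0.546 -0.22   0.033]
   rim plane [-0.009 -0.047  0.025]
flap z [0.0155 0.0186 0.0215]
```

View pics/z.png

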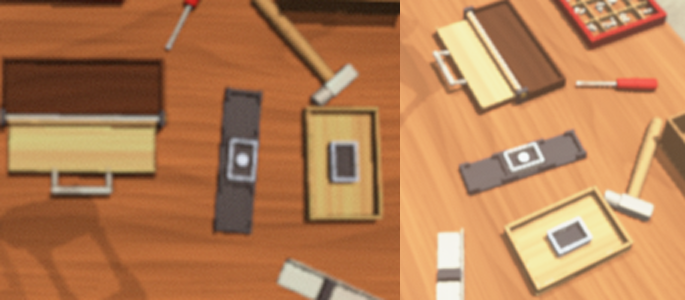

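```bash
python3 -c "
from workcell import bot
print(bot.finish_job(), bot.read_state()['time'])"
```

```text
the job is handed in; nothing more can be done
the job is handed in; nothing more can be done
```

The job is done and handed in at about 48 s of the 210 s allowed; it reported no verdict. I found only two shoes on the table and turned both over on the board. The one with the boss is hollow side up in the middle jig pocket, and the one without it is hollow side up in the reject tray.

**Last checks, from both cameras:**
- **Jig shoe:** it looks square in the pocket, and its rim height fits the pocket floor (about 30 mm). The fitted rim tilt was too noisy to prove it lies flat. On lowering, it met no resistance before the floor.
- **Tray shoe:** it lies on the tray floor with the empty hollow showing.
- **Flap:** it is open at its lower stop, with the face measured at 18.5 mm against the 18 mm given.
- **Other things:** I never touched them, and the ones in the last picture look unmoved. I did not measure them.

**What disagreed:**
- **Fingertip height:** the fingertips sit about 40 mm above the reported tool point, so my first pinch of the handle closed above the bar. I corrected for this in every later grasp.
- **Handle grip:** on the back swing the handle had slid about 10 mm in the grip, so I let go and gripped it again part-way.

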